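# Load the pudding caddy and lock its handle up

## Robot

A 7-joint arm with a two-finger parallel gripper is mounted at the origin on the work surface. World frame = base frame: x ahead of the robot, y to its left, z up, the work surface at z = 0. Lengths are in m, angles in rad, forces in N, time in s.
With the tool pointing down it reaches from about 0.425 to 0.925 m from the base axis. Payload 6.8 kg.
Tool frame: the origin (TCP) lies at the very end of the fingers, on their centre line; the grasp point (between the pads) lies 19 mm behind it; z points along the fingers, y is the line along which they close (so a half turn about z gives the same grasp; the last joint's range is limited). The gripper opens to 85 mm and grips with 20 to 120 N. Pads are 22 mm wide; open, the fingers measure 114 mm over their backs; the gripper's body (76 mm by 85 mm) begins 54 mm behind the grasp point. The pads swing forward as they close: fully open they stand 13 mm farther back than shut.
Start: joints at [1.013, 0.477, 0.022, 1.555, -0.011, 1.109, -0.083], TCP at [0.293, -0.608, 0.231] pointing down, gripper open.
Joint ranges: [-2.96, 2.96], [-0.34, 2.1], [-1.41, 1.46], [0.24, 2.44], [-1.37, 4.51], [0.17, 1.92], [-2.96, 2.96]. Speed limits (rad/s): [2.39, 2.39, 3.14, 3.14, 3.14, 3.14, 3.14].

## Interface

Orientations are given as a rotation vector (axis times angle).
In Python, from bench import monitor, optics, r gives the robot as it stands.
- The arm moves only by the shell command python3 -m crank 'ROWS' [OPENING] [FORCE]. ROWS is JSON, a list of rows, each a list of 2 entries, a list of its own where there are three numbers: the shift along the tool's x, y, z in cm, then the turn, a rotation vector about the tool's x, y, z in rad. A call has 1 to 5 rows; each row shifts and turns the commanded pose from where the row before left it, along the tool's axes as they then stand; what a row does not reach is not made up. A row lasts 1/10 s, in which the tool goes at most 50 mm and 8.59 degrees, less where a joint would pass 70% of its speed; a pose out of reach is approached as far as the arm can. A call is refused whole if a number of a shift passes 5 or a number of a turn 0.15, either way. A call with a gripper value outside its range is refused whole. OPENING is the finger opening in cm, from 0 to 8.54, set as the call begins (- or left out, the last holds). The fingers move at their own pace and stop on an object; FORCE is the grip in N (left out, the last holds). Time passes only in rows, so rows that do not move let the fingers close. It gives the time, the measured TCP pose, the force, the opening and the grip force at its end, in the units of the state.
- monitor.get_obs(): the state, without advancing time (a new reading comes with each control period).
- optics.grab_frame(name): name is "scene" or "top" or "wrist"; returns (picture, depth): 480x640x3 uint8, red, green, blue; 480x640 float32, m along the optical axis (not along the pixel's ray), 0 where there is no reading.
- optics.camera_model(name): a dict with "vertical_fov" (degrees; the focal length in pixels is half the picture's height over the tangent of half this angle, whatever the lens; pixels are square), "cx", "cy" (the principal point, pixels), "D" ([k1, k2, p1, p2, k3] as OpenCV has them; the pictures are not rectified), "R" (3x3) and "t" (3): a world point X has camera coordinates R X + t; the wrist camera has in their place "hand_eye" (4x4, takes a point from camera to tool coordinates, whose origin is the TCP and whose axes are the flange's). Camera axes: x right, y down, z forward; pixel columns grow to the right and rows downward; lengths in m; the calibration is good to about 2 mm. A picture is of the moment at which its call begins: read the wrist's pose just before it. camera_model takes no time and is no camera call.
- r.hand_in(): hands the job in; it is judged then, once.
The state is a dict: "clock": time; "joints": joint angles; "qvel": joint speeds; "tau": joint torques, N m; "tcp_pos": TCP position; "orientation": TCP orientation; "contact_force": force on the tool from outside, world axes, zero at the start; "moment": the same for the moment, N m; "grip_width": finger opening in m; "gripper_force": force on a finger pad.
Only numpy, scipy, OpenCV 4.12 (cv2) and the standard library are available. Lean on these libraries where they do the work, as an engineer would, in place of code of your own. Each camera call takes 0.05 s, during which the arm holds its last target. There are 200 camera calls.

## Task

Get the puddings ready to be carried out: for each pudding jar on the counter take one bowl off the nested pile and set it flat in a compartment of its own in the wooden caddy, and stand the jar upright in it; leave the bowls that are not needed nested where they are. When every jar stands in its bowl in the caddy, and not before, swing the folded carrying handle all the way up until it clicks home, and let go. Leave the white canister and the spoon rest alone.

Things in the scene. Friction and masses are not known exactly. Their poses are not given: they have to be found in the camera images.
- bowl1_center (a point): Blue footed bowl, 94 mm across, 52 mm high, 0.15 kg. Point on its axis half-way up, 26 mm above its underside; z up. Rim 5 mm thick (radius 42 to 47 mm), wall nearly upright; flat floor 27 mm above the underside; foot 76 mm across, 27 mm tall. Bottom of the pile.
- bowl2_center (a point): Blue footed bowl, 94 mm across, 52 mm high, 0.15 kg. Point on its axis half-way up, 26 mm above its underside; z up. Rim 5 mm thick (radius 42 to 47 mm), wall nearly upright; flat floor 27 mm above the underside; foot 76 mm across, 27 mm tall. Its foot stands loosely in bowl1, 27 mm higher: a finger reaching more than 27 mm below its rim meets that bowl's rim.
- bowl3_center (a point): Blue footed bowl, 94 mm across, 52 mm high, 0.15 kg. Point on its axis half-way up, 26 mm above its underside; z up. Rim 5 mm thick (radius 42 to 47 mm), wall nearly upright; flat floor 27 mm above the underside; foot 76 mm across, 27 mm tall. Its foot stands loosely in bowl2, 27 mm higher: a finger reaching more than 27 mm below its rim meets that bowl's rim.
- bowl4_center (a point): Blue footed bowl, 94 mm across, 52 mm high, 0.15 kg. Point on its axis half-way up, 26 mm above its underside; z up. Rim 5 mm thick (radius 42 to 47 mm), wall nearly upright; flat floor 27 mm above the underside; foot 76 mm across, 27 mm tall. Its foot stands loosely in bowl3, 27 mm higher: a finger reaching more than 27 mm below its rim meets that bowl's rim.
- bowl5_center (a point): Blue footed bowl, 94 mm across, 52 mm high, 0.15 kg. Point on its axis half-way up, 26 mm above its underside; z up. Rim 5 mm thick (radius 42 to 47 mm), wall nearly upright; flat floor 27 mm above the underside; foot 76 mm across, 27 mm tall. Its foot stands loosely in bowl4, 27 mm higher: a finger reaching more than 27 mm below its rim meets that bowl's rim. Top of the pile.
- jar1_center (a point): Pudding jar: upright cream-coloured cylinder with red cap, 58 mm across, 62 mm tall, 0.16 kg, heavy base. Point at its centre, 31 mm above its underside; z up. May be absent. In a bowl it stands out 37 mm above the bowl's rim.
- jar2_center (a point): Pudding jar: upright cream-coloured cylinder with red cap, 58 mm across, 62 mm tall, 0.16 kg, heavy base. Point at its centre, 31 mm above its underside; z up. May be absent. In a bowl it stands out 37 mm above the bowl's rim.
- jar3_center (a point): Pudding jar: upright cream-coloured cylinder with red cap, 58 mm across, 62 mm tall, 0.16 kg, heavy base. Point at its centre, 31 mm above its underside; z up. May be absent. In a bowl it stands out 37 mm above the bowl's rim.
- jar4_center (a point): Pudding jar: upright cream-coloured cylinder with red cap, 58 mm across, 62 mm tall, 0.16 kg, heavy base. Point at its centre, 31 mm above its underside; z up. May be absent. In a bowl it stands out 37 mm above the bowl's rim.
- caddy: Pale wooden carrying caddy, 227 x 227 mm, walls 32 mm high and 5 mm thick, floor 5 mm thick, four 106 mm square compartments. It stands fast. Origin: centre of its underside; x points to the side where the green handle lies folded down, y runs along the handle's hinge. An ear 44 mm wide, 85 mm high stands mid-way on each end wall (y = +-110 mm).
- cell1 (a point): Centre of the floor of the caddy's compartment on the +x, +y side (+55.5, +55.5, 5 mm in the caddy's frame).
- cell2 (a point): Centre of the floor of the caddy's compartment on the +x, -y side (+55.5, -55.5, 5 mm in the caddy's frame).
- cell3 (a point): Centre of the floor of the caddy's compartment on the -x, +y side (-55.5, +55.5, 5 mm in the caddy's frame).
- cell4 (a point): Centre of the floor of the caddy's compartment on the -x, -y side (-55.5, -55.5, 5 mm in the caddy's frame).
- handle (a joint): Angle of the carrying handle, rad: 0 level, folded out on the caddy's +x side; grows as it swings up to 1.571, upright, against the stop. The hinge is stiff: it stays where it is left (about 2 to 3 N at the bar moves it). At 1.2 it meets a sprung detent (4 N more at the bar); past 1.46 this snaps it home and it stays locked at 1.54 to 1.57.
- handle_hinge (a point): Middle of the handle's hinge line, on the caddy's axis 30 mm above the counter. The hinge line runs along the caddy's y.
- handle_bar (a point): Middle of the handle's green round bar, 18 mm thick, 243 mm long, parallel to the hinge line, carried 175 mm from it by two 10 mm steel arms at its ends, 121 mm either side, outside the caddy's end walls. Turns with the handle.
- canister: Bystander: white canister with wooden lid, 100 mm across, 97 mm high. Origin at the centre of its underside.
- spoon_rest: Bystander: white spoon rest lying flat, 157 x 84 mm, 16 mm high. Origin near its middle, on its underside.
There are look-alikes about, which are no part of the job. Leave any green or purple look-alike of the part that bears bowl1_center alone.

How it is judged:
On the way, in this order (a step that is already met when the one before it is completed fails the run):
1. every jar stands upright in a bowl of its own in a compartment of the caddy, the other bowls still in the pile ((((horizontal distance between bowl1_center and cell1 below 0.02 m or horizontal distance between bowl1_center and cell2 below 0.02 m or horizontal distance between bowl1_center and cell3 below 0.02 m or horizontal distance between bowl1_center and cell4 below 0.02 m) and z of bowl1_center in the frame of caddy below 0.037 m and angle between bowl1_center's own z axis and vertical below 0.12 rad and horizontal distance between any of jar1_center, jar2_center, jar3_center, jar4_center and bowl1_center below 0.02 m) or (distance of bowl1_center from where it was at the start of the episode below 0.03 m and angle between bowl1_center's own z axis and vertical below 0.12 rad)) and (((horizontal distance between bowl2_center and cell1 below 0.02 m or horizontal distance between bowl2_center and cell2 below 0.02 m or horizontal distance between bowl2_center and cell3 below 0.02 m or horizontal distance between bowl2_center and cell4 below 0.02 m) and z of bowl2_center in the frame of caddy below 0.037 m and angle between bowl2_center's own z axis and vertical below 0.12 rad and horizontal distance between any of jar1_center, jar2_center, jar3_center, jar4_center and bowl2_center below 0.02 m) or (distance of bowl2_center from where it was at the start of the episode below 0.03 m and angle between bowl2_center's own z axis and vertical below 0.12 rad)) and (((horizontal distance between bowl3_center and cell1 below 0.02 m or horizontal distance between bowl3_center and cell2 below 0.02 m or horizontal distance between bowl3_center and cell3 below 0.02 m or horizontal distance between bowl3_center and cell4 below 0.02 m) and z of bowl3_center in the frame of caddy below 0.037 m and angle between bowl3_center's own z axis and vertical below 0.12 rad and horizontal distance between any of jar1_center, jar2_center, jar3_center, jar4_center and bowl3_center below 0.02 m) or (distance of bowl3_center from where it was at the start of the episode below 0.03 m and angle between bowl3_center's own z axis and vertical below 0.12 rad)) and (((horizontal distance between bowl4_center and cell1 below 0.02 m or horizontal distance between bowl4_center and cell2 below 0.02 m or horizontal distance between bowl4_center and cell3 below 0.02 m or horizontal distance between bowl4_center and cell4 below 0.02 m) and z of bowl4_center in the frame of caddy below 0.037 m and angle between bowl4_center's own z axis and vertical below 0.12 rad and horizontal distance between any of jar1_center, jar2_center, jar3_center, jar4_center and bowl4_center below 0.02 m) or (distance of bowl4_center from where it was at the start of the episode below 0.03 m and angle between bowl4_center's own z axis and vertical below 0.12 rad)) and (((horizontal distance between bowl5_center and cell1 below 0.02 m or horizontal distance between bowl5_center and cell2 below 0.02 m or horizontal distance between bowl5_center and cell3 below 0.02 m or horizontal distance between bowl5_center and cell4 below 0.02 m) and z of bowl5_center in the frame of caddy below 0.037 m and angle between bowl5_center's own z axis and vertical below 0.12 rad and horizontal distance between any of jar1_center, jar2_center, jar3_center, jar4_center and bowl5_center below 0.02 m) or (distance of bowl5_center from where it was at the start of the episode below 0.03 m and angle between bowl5_center's own z axis and vertical below 0.12 rad)) and ((horizontal distance between jar1_center and bowl1_center below 0.02 m and z of jar1_center in the frame of bowl1_center between 0.026 and 0.038 m) or (horizontal distance between jar1_center and bowl2_center below 0.02 m and z of jar1_center in the frame of bowl2_center between 0.026 and 0.038 m) or (horizontal distance between jar1_center and bowl3_center below 0.02 m and z of jar1_center in the frame of bowl3_center between 0.026 and 0.038 m) or (horizontal distance between jar1_center and bowl4_center below 0.02 m and z of jar1_center in the frame of bowl4_center between 0.026 and 0.038 m) or (horizontal distance between jar1_center and bowl5_center below 0.02 m and z of jar1_center in the frame of bowl5_center between 0.026 and 0.038 m)) and angle between each of jar1_center, jar2_center, jar3_center, jar4_center's own z axis and vertical below 0.15 rad and x of jar1_center in the frame of caddy between -0.1 and 0.1 m and y of jar1_center in the frame of caddy between -0.1 and 0.1 m and z of each of jar1_center, jar2_center, jar3_center, jar4_center in the frame of caddy below 0.09 m and ((horizontal distance between jar2_center and bowl1_center below 0.02 m and z of jar2_center in the frame of bowl1_center between 0.026 and 0.038 m) or (horizontal distance between jar2_center and bowl2_center below 0.02 m and z of jar2_center in the frame of bowl2_center between 0.026 and 0.038 m) or (horizontal distance between jar2_center and bowl3_center below 0.02 m and z of jar2_center in the frame of bowl3_center between 0.026 and 0.038 m) or (horizontal distance between jar2_center and bowl4_center below 0.02 m and z of jar2_center in the frame of bowl4_center between 0.026 and 0.038 m) or (horizontal distance between jar2_center and bowl5_center below 0.02 m and z of jar2_center in the frame of bowl5_center between 0.026 and 0.038 m)) and x of jar2_center in the frame of caddy between -0.1 and 0.1 m and y of jar2_center in the frame of caddy between -0.1 and 0.1 m and ((horizontal distance between jar3_center and bowl1_center below 0.02 m and z of jar3_center in the frame of bowl1_center between 0.026 and 0.038 m) or (horizontal distance between jar3_center and bowl2_center below 0.02 m and z of jar3_center in the frame of bowl2_center between 0.026 and 0.038 m) or (horizontal distance between jar3_center and bowl3_center below 0.02 m and z of jar3_center in the frame of bowl3_center between 0.026 and 0.038 m) or (horizontal distance between jar3_center and bowl4_center below 0.02 m and z of jar3_center in the frame of bowl4_center between 0.026 and 0.038 m) or (horizontal distance between jar3_center and bowl5_center below 0.02 m and z of jar3_center in the frame of bowl5_center between 0.026 and 0.038 m)) and x of jar3_center in the frame of caddy between -0.1 and 0.1 m and y of jar3_center in the frame of caddy between -0.1 and 0.1 m and ((horizontal distance between jar4_center and bowl1_center below 0.02 m and z of jar4_center in the frame of bowl1_center between 0.026 and 0.038 m) or (horizontal distance between jar4_center and bowl2_center below 0.02 m and z of jar4_center in the frame of bowl2_center between 0.026 and 0.038 m) or (horizontal distance between jar4_center and bowl3_center below 0.02 m and z of jar4_center in the frame of bowl3_center between 0.026 and 0.038 m) or (horizontal distance between jar4_center and bowl4_center below 0.02 m and z of jar4_center in the frame of bowl4_center between 0.026 and 0.038 m) or (horizontal distance between jar4_center and bowl5_center below 0.02 m and z of jar4_center in the frame of bowl5_center between 0.026 and 0.038 m)) and x of jar4_center in the frame of caddy between -0.1 and 0.1 m and y of jar4_center in the frame of caddy between -0.1 and 0.1 m), for 0.3 s.
2. the carrying handle is swung up past its detent (value of joint handle above 1.5 rad), for 0.3 s.
At the end, for the whole second after the job is handed in: Every jar stands upright (within 0.15 rad) on the floor of a bowl, within 20 mm of the bowl's axis; every bowl either holds a jar and stands flat within 20 mm of the centre of a compartment, or is still in the pile within 30 mm of where it was; the handle is locked upright (joint above 1.5) (all of step 1 and value of joint handle above 1.5 rad); the robot touches nothing.
It fails at once if the canister is moved more than 40 mm (distance of canister from where it was at the start of the episode above 0.04 m).
It fails at once if the spoon rest is moved more than 40 mm (distance of spoon_rest from where it was at the start of the episode above 0.04 m).
Of jar1, jar2, jar3, jar4 only 3 to 4 are there at a start; the rules pass over those that are not, and their reading is None.
At some moment in a run one of jar1, jar2, jar3, jar4 may be knocked a few centimetres aside while the robot is not near it.
It also fails if it takes over 210 s, if anything falls off the work surface, if the arm or the gripper's body presses on something with over 40 N, if the wrist force passes 120 N, or if a joint passes its speed limit or range.

## Working session

There is one attempt and no reset: what is moved stays moved. The work goes in short steps, Python scripts to look and compute and a shell command to move; the robot and the scene stay as the last step left them, time stands still between calls to the robot, and variables do not carry over. Pictures are saved under pics/ and viewed, at most 14 in all, crops included, and the job is handed in when it is done.

```bash
ls; mkdir -p pics
python3 - <<'E'
from bench import monitor, optics, r
import cv2
print(monitor.get_obs())
for n in("scene","top"):
    p,d=optics.grab_frame(n); cv2.imwrite(f"pics/{n}0.png",p[:,:,::-1]); print(n,optics.camera_model(n))
print(optics.camera_model("wrist"))
E
```

```text
pics
{'clock': 0.0, 'joints': array([ 1.01291049,  0.47779715,  0.02233107,  1.55644122, -0.01149518,
        1.10929509, -0.08311777]), 'qvel': array([ 0.00141179, -0.00076487, -0.00046741, -0.00153136, -0.00084224,
       -0.00030519,  0.00010224]), 'tau': array([-1.47097489e-03, -5.96463418e+01,  1.60739534e+00, -2.81204081e+01,
        1.25387518e-02,  9.51814174e-03, -1.91190372e-05]), 'tcp_pos': array([ 0.29320753, -0.60734159,  0.23033185]), 'orientation': array([-3.06078766e+00, -7.00216192e-01,  8.39437243e-04]), 'contact_force': array([-1.32044352e-04, -4.27804388e-01, -3.48463752e-01]), 'moment': array([-0.00694856,  0.01940996, -0.00461796]), 'gripper_force': 0.0, 'grip_width': 0.08531230703231252}
scene {'vertical_fov': 42.84225432206972, 'cx': 327.3012744685906, 'cy': 231.68324321994945, 'D': array([-0.0899544,  0.       ,  0.       ,  0.       ,  0.       ]), 'R': array([[ 0.64393724,  0.76498484,  0.01195937],
       [ 0.49381162, -0.40363206, -0.77021507],
       [-0.58437566,  0.50187584, -0.63767211]]), 't': array([-0.34492201, -0.20316188,  1.86034168])}
top {'ver
[... 186 characters left out ...]
, -0.99970617, -0.00897219],
       [-0.98816636, -0.02089445, -0.15195615],
       [ 0.15172403,  0.01228779, -0.98834651]]), 't': array([-0.03440293,  0.5832194 ,  1.41103466])}
{'vertical_fov': 63.522907231140955, 'cx': 316.9082568374194, 'cy': 233.03118267130094, 'D': array([-0.08249321,  0.        ,  0.        ,  0.        ,  0.        ]), 'hand_eye': array([[-4.09069657e-04, -9.58110375e-01, -2.86398919e-01,
         7.37227348e-02],
       [ 9.99999285e-01, -7.13786224e-04,  9.59558866e-04,
        -6.26127696e-04],
       [-1.12379091e-03, -2.86398322e-01,  9.58109982e-01,
        -1.42518071e-01],
       [ 0.00000000e+00,  0.00000000e+00,  0.00000000e+00,
         1.00000000e+00]])}
```

View pics/top0.png

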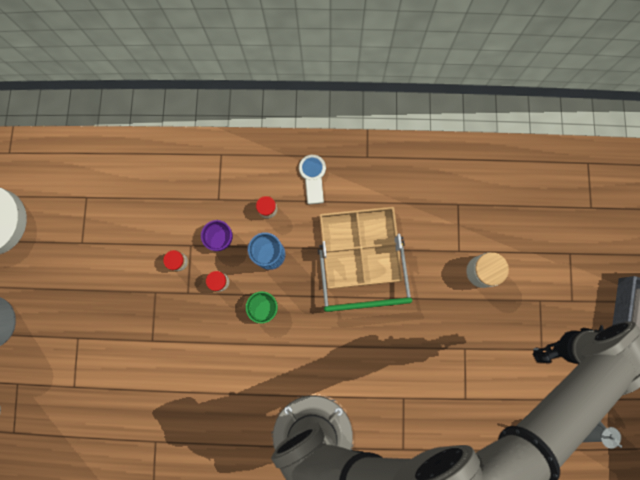

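View pics/scene0.png

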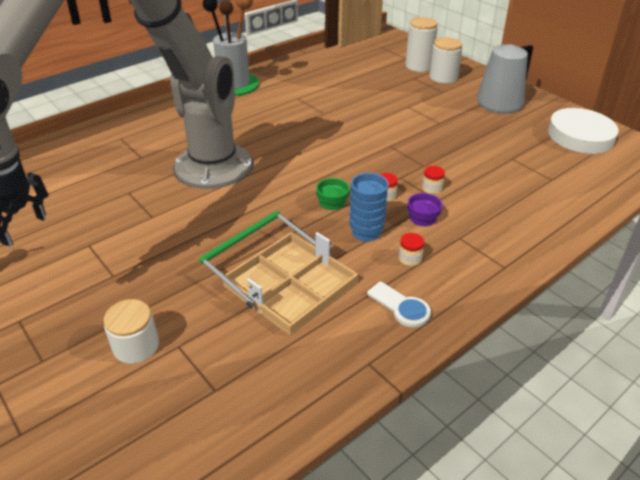

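```bash
cat > h.py <<'E'
from bench import monitor, optics, r
import cv2, numpy as np
from scipy.spatial.transform import Rotation as Ro
def ray(n,uv):
    c=optics.camera_model(n); f=240/np.tan(np.radians(c["vertical_fov"]/2))
    K=np.array([[f,0,c["cx"]],[0,f,c["cy"]],[0,0,1]])
    p=cv2.undistortPoints(np.float64(uv).reshape(-1,1,2),K,c["D"]).reshape(-1,2)
    d=np.c_[p,np.ones(len(p))]
    if n=="wrist":
        o=monitor.get_obs(); W=np.eye(4); W[:3,:3]=Ro.from_rotvec(o["orientation"]).as_matrix(); W[:3,3]=o["tcp_pos"]
        W=W@c["hand_eye"]; return W[:3,3], d@W[:3,:3].T
    return -c["R"].T@c["t"], d@c["R"]
def plane(n,uv,z):
    o,d=ray(n,uv); return o+d*((z-o[2])/d[:,2])[:,None]
HSV=dict(red=[(0,150,90),(6,255,255)],green=[(50,120,50),(75,255,255)],blue=[(100,100,60),(115,255,255)],purple=[(125,90,40),(145,255,255)],wood=[(12,40,150),(24,160,255)])
def blobs(p,col,amin=60,win=None):
    m=cv2.inRange(cv2.cvtColor(p,cv2.COLOR_RGB2HSV),*map(np.array,HSV[col]))
    if win: k=np.zeros_like(m); k[win[1]:win[3],win[0]:win[2]]=1; m*=k
    return sorted([c for c in cv2.findContours(m,cv2.RETR_EXTERNAL,cv2.CHAIN_APPROX_NONE)[0] if cv2.contourArea(c)>amin],key=cv2.contourArea,reverse=True)
def pose():
    o=monitor.get_obs(); R=Ro.from_rotvec(o["orientation"]).as_matrix()
    print("t",round(o["clock"],1),"tcp",o["tcp_pos"].round(4),"x-axis yaw",round(np.arctan2(R[1,0],R[0,0]),3),"zaxis",R[:,2].round(3),"w",round(o["grip_width"],4),"F",o["contact_force"].round(1))
    return o,R
def go(x,y,z=None):
    o,R=pose(); z=o["tcp_pos"][2] if z is None else z
    print("shift cm",(R.T@(np.array([x,y,z])-o["tcp_pos"])*100).round(2))
E
python3 - <<'E'
from h import *
p,_=optics.grab_frame("top")
for col in("red","green","blue","purple"):
    for c in blobs(p,col,60,(100,130,450,340)):
        (x,y),rad=cv2.minEnclosingCircle(c); print(col,(round(x),round(y)),round(rad,1), cv2.boundingRect(c),{z:plane("top",[[x,y]],z)[0,:2].round(4).tolist() for z in (.03,.052,.062,.16)})
        if col=="green" and rad>30:
            b=cv2.boxPoints(cv2.minAreaRect(c)); print("bar",plane("top",b,.03).round(4))
s,_=optics.grab_frame("scene")
for c in blobs(s,"red",60,(300,100,500,300)): print("scene red",cv2.boundingRect(c), plane("scene",[cv2.minEnclosingCircle(c)[0]],.058))
c=[c for c in blobs(p,"wood",300,(310,195,415,300))]
for k in c: print("wood",cv2.boxPoints(cv2.minAreaRect(k)).round(1).tolist(),plane("top",cv2.boxPoints(cv2.minAreaRect(k)),.032).round(4))
cv2.imwrite("pics/crop0.png",cv2.resize(p[180:330,140:430],None,fx=2.7,fy=2.7,interpolation=cv2.INTER_CUBIC)[:,:,::-1])
E
```

```text
red (215, 280) 10.2 (206, 271, 20, 20) {0.03: [0.4492, 0.3039], 0.052: [0.4479, 0.2987], 0.062: [0.4473, 0.2964], 0.16: [0.4415, 0.2732]}
red (173, 260) 10.1 (163, 250, 20, 20) {0.03: [0.5086, 0.4378], 0.052: [0.5064, 0.4306], 0.062: [0.5054, 0.4273], 0.16: [0.4956, 0.3951]}
red (265, 205) 9.9 (256, 196, 20, 20) {0.03: [0.6828, 0.1615], 0.052: [0.678, 0.1585], 0.062: [0.6758, 0.1571], 0.16: [0.6542, 0.1435]}
green (261, 307) 15.8 (246, 292, 31, 31) {0.03: [0.3733, 0.162], 0.052: [0.3731, 0.159], 0.062: [0.3731, 0.1576], 0.16: [0.3724, 0.144]}
green (368, 304) 43.8 (324, 298, 88, 14) {0.03: [0.3909, -0.1547], 0.052: [0.3905, -0.1529], 0.062: [0.3903, -0.1522], 0.16: [0.3884, -0.1444]}
bar [[ 0.3799 -0.0246  0.03  ]
 [ 0.4139 -0.2838  0.03  ]
 [ 0.3971 -0.2857  0.03  ]
 [ 0.3632 -0.0269  0.03  ]]
blue (266, 251) 18.7 (248, 234, 37, 35) {0.03: [0.5404, 0.1539], 0.052: [0.5377, 0.1509], 0.062: [0.5365, 0.1496], 0.16: [0.5246, 0.1366]}
blue (312, 167) 9.4 (303, 158, 19, 19) {0.03: [0.8075, 0.0219], 0.052: [0.8008, 0.0209], 0.062: [0.7977, 0.0205], 0.16: [0.7678, 0.0164]}
purple (216, 235) 15.5 (201, 220, 31, 31) {0.03: [0.586, 0.3085], 0.052: [0.5827, 0.3033], 0.062: [0.5811, 0.3009], 0.16: [0.5661, 0.2774]}
scene red (400, 233, 24, 18) [[0.67731731 0.15169653 0.058     ]]
scene red (424, 165, 21, 15) [[0.50186567 0.42665953 0.058     ]]
scene red (380, 172, 18, 15) [[0.44398378 0.29890417 0.058     ]]
wood [[310.0, 204.0], [414.0, 204.0], [414.0, 288.0], [310.0, 288.0]] [[ 0.6893  0.0243  0.032 ]
 [ 0.696  -0.2943  0.032 ]
 [ 0.4395 -0.293   0.032 ]
 [ 0.433   0.0174  0.032 ]]
wood [[326.0, 195.0], [414.0, 195.0], [414.0, 201.0], [326.0, 201.0]] [[ 0.7185 -0.0241  0.032 ]
 [ 0.7244 -0.2945  0.032 ]
 [ 0.7055 -0.2944  0.032 ]
 [ 0.6997 -0.0245  0.032 ]]
```

View pics/crop0.png

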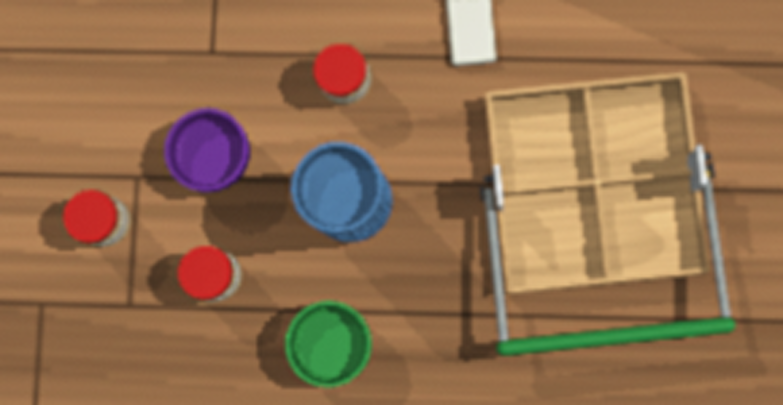

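Run:
```python
from h import *
c=plane("top",[[320.4,214.4],[393.3,207.8],[400.4,280.7],[328.1,288.1]],.032)[:,:2]
print(c.round(4),[np.linalg.norm(c[i]-c[i-1]).round(4) for i in range(4)])
m=c.mean(0); bar=np.array([.3885,-.1553]); bx=bar-m; print("centre",m,"bar dist",np.linalg.norm(bx))
yd=np.array([.3715-.4055,-.02575+.28475]);yd/=np.linalg.norm(yd); 
cx=(c[3]+c[2]-c[0]-c[1]); cx/=np.linalg.norm(cx); print("caddy x",cx,"perp from bar",(-yd[1],yd[0]))
cy=np.array([-cx[1],cx[0]]); print("yaw",np.arctan2(cx[1],cx[0]))
for i,(a,b) in enumerate([(1,1),(1,-1),(-1,1),(-1,-1)]): q=m+.0555*(a*cx+b*cy); print("cell",i+1,q.round(4),np.hypot(*q))
print("pile",plane("top",[[265.2,249.3]],.16))
p,_=optics.grab_frame("scene"); 
for b in blobs(p,"blue",200,(300,150,420,260)): print(cv2.boundingRect(b)); x,y,w,h=cv2.boundingRect(b); print(plane("scene",[[x+w/2,y+10]],.16))
```

```text
[[ 0.6574 -0.0083]
 [ 0.6827 -0.2308]
 [ 0.4605 -0.2523]
 [ 0.434  -0.0366]] [np.float64(0.2253), np.float64(0.2239), np.float64(0.2233), np.float64(0.2173)]
centre [ 0.55866247 -0.13197658] bar dist 0.1717534508048512
caddy x [-0.9938191  -0.11101171] perp from bar (np.float64(-0.9914933404786689), np.float64(-0.13015742693542384))
yaw -3.030351658160602
cell 1 [ 0.5097 -0.1933] 0.5450898460190259
cell 2 [ 0.4973 -0.083 ] 0.5042194162150776
cell 3 [ 0.62  -0.181] 0.6458536397674385
cell 4 [ 0.6077 -0.0707] 0.6117525671838874
pile [[0.5303235  0.13880361 0.16      ]]
(351, 174, 36, 67)
[[0.53229349 0.13546585 0.16      ]]
```

```bash
python3 -m crank '[[[0,0,-4],[0,0,0.11]],[[0,0,-4],[0,0,0.11]],[[0,0,-4],[0,0,0.11]],[[0,0,-4],[0,0,0]]]'; python3 -m crank '[[[2.5,-3.7,0],[0,0,0]],[[2.5,-3.7,0],[0,0,0]],[[2.5,-3.7,0],[0,0,0]],[[2.5,-3.7,0],[0,0,0]],[[2.5,-3.7,0],[0,0,0]]]';python3 -m crank '[[[2.5,-3.7,0],[0,0,0]],[[2.5,-3.7,0],[0,0,0]],[[2.5,-3.7,0],[0,0,0]],[[2.5,-3.7,0],[0,0,0]],[[2.5,-3.7,0],[0,0,0]]]';python3 -m crank '[[[2.5,-3.7,0],[0,0,0]],[[2.5,-3.7,0],[0,0,0]],[[0,0,0],[0,0,0]],[[0,0,0],[0,0,0]]]'
python3 - <<'E'
from h import *
go(.5587,-.132); p,d=optics.grab_frame("wrist"); cv2.imwrite("pics/w1.png",p[:,:,::-1])
E
```

```text
clock: 0.65
tcp_pos: [0.2934, -0.6076, 0.3928]
orientation: [-3.136, -0.183, 0.0]
contact_force: [0.1, -1.4, -0.1]
grip_width: 0.0856
gripper_force: 0.0
clock: 1.15
tcp_pos: [0.396, -0.4075, 0.3914]
orientation: [3.136, 0.188, 0.0]
contact_force: [1.4, -0.3, 0.7]
grip_width: 0.0853
gripper_force: 0.0
clock: 1.65
tcp_pos: [0.4979, -0.209, 0.3915]
orientation: [3.136, 0.188, 0.0]
contact_force: [0.6, -0.2, 0.0]
grip_width: 0.0854
gripper_force: 0.0
clock: 2.05
tcp_pos: [0.5385, -0.1302, 0.3911]
orientation: [3.136, 0.192, -0.001]
contact_force: [-1.1, -1.1, -0.5]
grip_width: 0.0857
gripper_force: 0.0
t 2.0 tcp [ 0.5385 -0.1302  0.3911] x-axis yaw 0.122 zaxis [-0. -0. -1.] w 0.0857 F [-1.1 -1.1 -0.5]
shift cm [ 1.98  0.43 -0.  ]
```

View pics/w1.png

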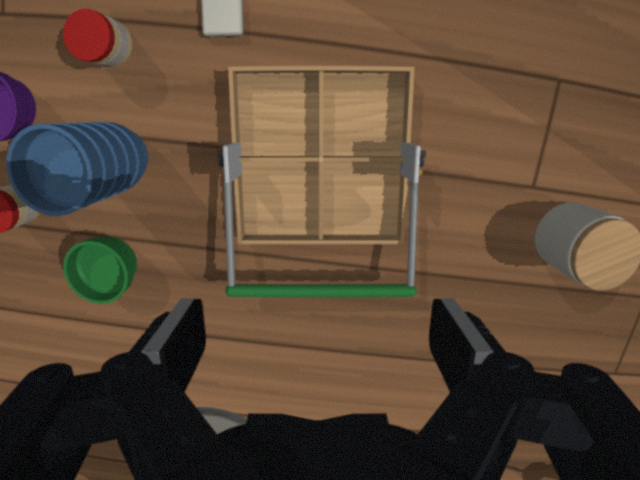

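Run:
```python
from h import *
p,d=optics.grab_frame("wrist")
c=plane("wrist",[[228.5,67.5],[413.5,67.5],[402,244],[239,242.5],[320.5,157.5]],.032)
print(c.round(4),c[:4].mean(0)); c=c[:4,:2]
print([np.linalg.norm(c[i]-c[i-1]).round(4) for i in range(4)])
b=plane("wrist",[[228,290.5],[415,291]],.03); print("bar",b.round(4))
print("yaw",np.arctan2(*(c[0]-c[1])[::-1])-np.pi/2,np.arctan2(*(c[1]-c[2])[::-1]),np.arctan2(*(b[0]-b[1])[1::-1])-np.pi/2)
print("pile rim", plane("wrist",[[54,167.5]],.16))
```

```text
[[ 0.6583 -0.0097  0.032 ]
 [ 0.685  -0.2338  0.032 ]
 [ 0.4598 -0.2589  0.032 ]
 [ 0.4359 -0.0374  0.032 ]
 [ 0.5625 -0.1341  0.032 ]] [ 0.55977538 -0.13493207  0.032     ]
[np.float64(0.2241), np.float64(0.2257), np.float64(0.2266), np.float64(0.2228)]
bar [[ 0.3613 -0.0254  0.03  ]
 [ 0.3916 -0.291   0.03  ]]
yaw 0.11847556616956645 0.11093566095782553 0.11355763598837343
pile rim [[0.53692772 0.13201389 0.16      ]]
```

```bash
python3 -m crank '[[[1,-4.35,0],[0,0,0]],[[1,-4.35,0],[0,0,0]],[[1,-4.35,0],[0,0,0]],[[1,-4.35,0],[0,0,0]],[[1,-4.35,0],[0,0,0]]]' 3 >/dev/null;python3 -m crank '[[[1,-4.35,0],[0,0,0]],[[0,0,0],[0,0,0]],[[0,0,0],[0,0,0]],[[0,0,0],[0,0,0]],[[0,0,0],[0,0,0]]]'
python3 - <<'E'
from h import *
pose(); p,d=optics.grab_frame("wrist"); cv2.imwrite("pics/w2.png",p[:,:,::-1])
E
```

```text
clock: 3.15
tcp_pos: [0.567, 0.1326, 0.3913]
orientation: [3.135, 0.182, 0.0]
contact_force: [-0.0, -0.5, -0.7]
grip_width: 0.0303
gripper_force: 0.0
t 3.1 tcp [0.567  0.1326 0.3913] x-axis yaw 0.116 zaxis [ 0.    -0.001 -1.   ] w 0.0303 F [-0.  -0.5 -0.7]
```

View pics/w2.png

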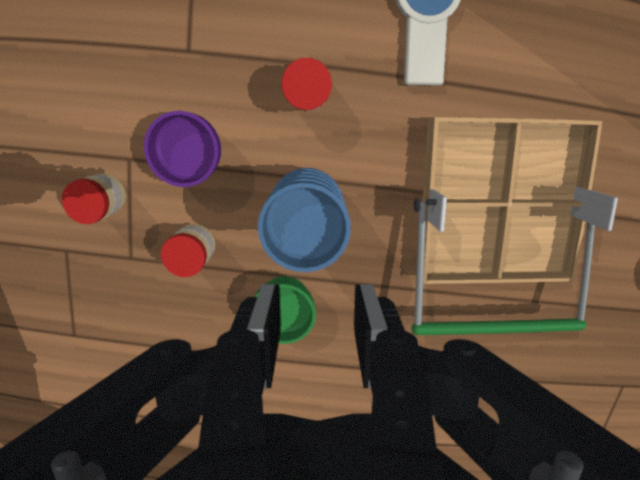

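Run:
```python
from h import *
c=plane("wrist",[[304.5,227.5],[258,227],[351,227]],.16); print(c.round(4),np.linalg.norm(c[1]-c[2]))
print("caddy cross",plane("wrist",[[510,203]],.032))
p,_=optics.grab_frame("wrist")
for b in blobs(p,"red",200): print("jar",cv2.minEnclosingCircle(b)[0],plane("wrist",[cv2.minEnclosingCircle(b)[0]],.062)[0].round(4))
P=c[0,:2]; a=.116; g=P+.0445*np.array([-np.sin(a),np.cos(a)]); go(*g,.14)
```

```text
[[0.5334 0.1419 0.16  ]
 [0.5286 0.1884 0.16  ]
 [0.5393 0.0957 0.16  ]] 0.09330132420020615
caddy cross [[ 0.56329235 -0.12987339  0.032     ]]
jar (306.5106506347656, 83.48341369628906) [0.6772 0.1586 0.062 ]
jar (85.47541046142578, 199.91802978515625) [0.5095 0.4246 0.062 ]
jar (183.11663818359375, 255.24215698242188) [0.4497 0.2958 0.062 ]
t 3.2 tcp [0.5669 0.1334 0.3915] x-axis yaw 0.117 zaxis [ 0. -0. -1.] w 0.03 F [ 0.1 -0.9 -0.7]
shift cm [-3.23 -5.7  25.14]
```

```bash
python3 -m crank '[[[-1.6,-2.85,0],[0,0,0]],[[-1.6,-2.85,0],[0,0,0]],[[0,0,4.5],[0,0,0]],[[0,0,4.5],[0,0,0]],[[0,0,4.5],[0,0,0]]]' 3 60 >/dev/null;python3 -m crank '[[[0,0,4.5],[0,0,0]],[[0,0,2],[0,0,0]],[[0,0,0],[0,0,0]],[[0,0,0],[0,0,0]]]'
python3 - <<'E'
from h import *
go(.5334-.0445*.1167,.1412+.0445*.993,.14)
E
```

```text
clock: 4.15
tcp_pos: [0.5287, 0.1876, 0.1921]
orientation: [-3.136, -0.187, -0.001]
contact_force: [0.9, 1.1, 1.5]
grip_width: 0.0299
gripper_force: 0.0
t 4.2 tcp [0.5287 0.1876 0.1921] x-axis yaw 0.119 zaxis [ 0.001  0.    -1.   ] w 0.0299 F [0.9 1.1 1.5]
shift cm [-0.08  0.22  5.21]
```

```bash
python3 -m crank '[[[0,0.2,2],[0,0,0]],[[0,0,2],[0,0,0]],[[0,0,1.2],[0,0,0]],[[0,0,0],[0,0,0]]]' 3 60; python3 -m crank '[[[0,0,0],[0,0,0]],[[0,0,0],[0,0,0]],[[0,0,0],[0,0,0]],[[0,0,0],[0,0,0]],[[0,0,0],[0,0,0]]]' 0 60
```

```text
clock: 4.55
tcp_pos: [0.5283, 0.1857, 0.1393]
orientation: [3.136, 0.187, -0.001]
contact_force: [0.0, -0.1, 0.7]
grip_width: 0.0296
gripper_force: 0.0
clock: 5.05
tcp_pos: [0.5288, 0.1862, 0.1408]
orientation: [-3.136, -0.188, -0.003]
contact_force: [-2.5, -0.4, 5.3]
grip_width: 0.0048
gripper_force: 60.9
```

```bash
python3 -m crank '[[[0,0,-0.5],[0,0,0]],[[0,0,-1],[0,0,0]],[[0,0,-2],[0,0,0]],[[0,0,-4],[0,0,0]],[[0,0,-4],[0,0,0]]]';  python3 -m crank '[[[0,0,0],[0,0,0]],[[0,0,0],[0,0,0]]]'
python3 - <<'E'
from h import *
pose(); p,d=optics.grab_frame("wrist"); s,_=optics.grab_frame("scene"); s=cv2.resize(s[100:280,250:490],(640,480)); cv2.imwrite("pics/w3.png",cv2.resize(np.hstack([p,s])[:,:,::-1],(800,300)))
E
```

```text
clock: 5.55
tcp_pos: [0.5279, 0.186, 0.2558]
orientation: [-3.136, -0.189, 0.001]
contact_force: [1.5, 0.7, -1.4]
grip_width: 0.0047
gripper_force: 60.4
clock: 5.75
tcp_pos: [0.5288, 0.1862, 0.2557]
orientation: [-3.135, -0.188, -0.004]
contact_force: [0.2, 0.7, -1.9]
grip_width: 0.0046
gripper_force: 60.4
t 5.8 tcp [0.5288 0.1862 0.2557] x-axis yaw 0.12 zaxis [ 0.003  0.001 -1.   ] w 0.0046 F [ 0.2  0.7 -1.9]
```

View pics/w3.png

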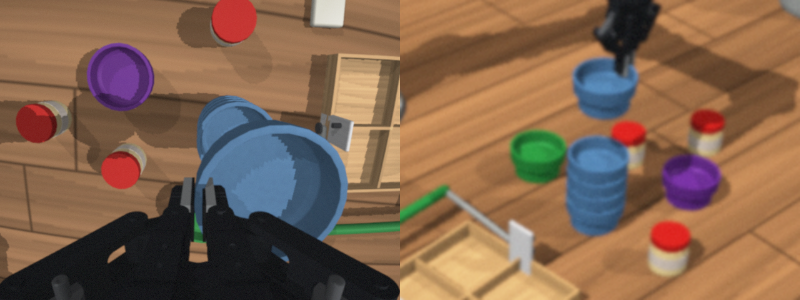

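Run:
```python
from h import *
o,R=pose()
for z in(.276,.279): print(np.linalg.norm(np.diff(plane("wrist",[[315.5,305],[556.5,305]],z),axis=0)),(R.T@(plane("wrist",[[436,309]],z)[0]-o["tcp_pos"])).round(4))
B=np.array([.6225,-.1825]); t=.0445*np.array([-.119,.993]); go(*(B+t),.2)
```

```text
t 5.8 tcp [0.5276 0.1855 0.2534] x-axis yaw 0.12 zaxis [-0.002 -0.001 -1.   ] w 0.0045 F [ 0.2 -0.  -2.8]
0.08576008391929237 [ 0.0102  0.0406 -0.0226]
0.08361153041794574 [ 0.0117  0.0396 -0.0256]
t 5.8 tcp [0.5276 0.1855 0.2534] x-axis yaw 0.12 zaxis [-0.002 -0.001 -1.   ] w 0.0045 F [ 0.2 -0.  -2.8]
shift cm [ 5.04 33.21  5.34]
```

```bash
python3 -m crank '[[[0.6,2,0],[0,0,0]],[[0.6,4,0],[0,0,0]],[[0.6,4.6,0],[0,0,0]],[[0.6,4.6,0],[0,0,0]],[[0.6,4.6,0],[0,0,0]]]' >/dev/null;python3 -m crank '[[[0.6,4.6,0],[0,0,0]],[[0.6,4.4,0],[0,0,0]],[[0.6,3,0],[0,0,0]],[[0.2,1.4,0],[0,0,0]],[[0,0,0],[0,0,0]]]' >/dev/null; python3 -m crank '[[[0,0,4],[0,0,0]],[[0,0,4],[0,0,0]],[[0,0,4],[0,0,0]],[[0,0,0],[0,0,0]]]';python3 - <<'E'
from h import *
B=np.array([.6225,-.1825]); t=.0445*np.array([-.119,.993]); go(*(B+t),.0394)
E
```

```text
clock: 7.25
tcp_pos: [0.6128, -0.1341, 0.1284]
orientation: [-3.131, -0.193, 0.018]
contact_force: [-0.6, 0.1, -0.3]
grip_width: 0.0042
gripper_force: 60.6
t 7.2 tcp [ 0.6128 -0.1341  0.1284] x-axis yaw 0.123 zaxis [-0.012  0.003 -1.   ] w 0.0042 F [-0.6  0.1 -0.3]
shift cm [0.49 0.51 8.89]
```

```bash
python3 -m crank '[[[0.5,0.5,0],[0,0,0]],[[0,0,2.5],[0,0,0]],[[0,0,2.5],[0,0,0]],[[0,0,2],[0,0,0]],[[0,0,0],[0,0,0]]]'; python3 -m crank '[[[0,0,0.5],[0,0,0]],[[0,0,0.5],[0,0,0]],[[0,0,0.5],[0,0,0]],[[0,0,0.4],[0,0,0]],[[0,0,0],[0,0,0]]]';python3 - <<'E'
from h import *
B=np.array([.6225,-.1825]); t=.0445*np.array([-.119,.993]); go(*(B+t),.0378)
E
```

```text
clock: 7.75
tcp_pos: [0.6235, -0.1416, 0.0645]
orientation: [-3.135, -0.189, 0.001]
contact_force: [-1.8, 1.1, -1.7]
grip_width: 0.0047
gripper_force: 60.6
clock: 8.25
tcp_pos: [0.6229, -0.1421, 0.0449]
orientation: [-3.136, -0.188, 0.001]
contact_force: [0.5, -0.3, -1.2]
grip_width: 0.0046
gripper_force: 60.6
t 8.2 tcp [ 0.6229 -0.1421  0.0449] x-axis yaw 0.12 zaxis [-0.001  0.    -1.   ] w 0.0046 F [ 0.5 -0.3 -1.2]
shift cm [-0.52 -0.45  0.71]
```

```bash
python3 -m crank '[[[-0.5,-0.4,0.2],[0,0,0]],[[0,0,0.3],[0,0,0]],[[0,0,0.2],[0,0,0]],[[0,0,0],[0,0,0]],[[0,0,0],[0,0,0]]]';python3 -m crank '[[[0,0,0],[0,0,0]],[[0,0,0],[0,0,0]],[[0,0,0],[0,0,0]],[[0,0,0],[0,0,0]]]' 2; python3 -m crank '[[[0,0,-2],[0,0,0]],[[0,0,-4],[0,0,0]],[[0,0,-4.5],[0,0,0]],[[0,0,-4.5],[0,0,0]],[[0,0,-4.5],[0,0,0]]]' ; python3 -m crank '[[[0,0,-2.5],[0,0,0]],[[-1,0,0],[0,0,0]],[[0,0,0],[0,0,0]],[[0,0,0],[0,0,0]]]' 3;python3 - <<'E'
from h import *
pose();p,d=optics.grab_frame("wrist"); cv2.imwrite("pics/w4.png",p[:,:,::-1])
p,_=optics.grab_frame("top")
for b in blobs(p,"red",60,(100,130,450,340)): print("jar",plane("top",[cv2.minEnclosingCircle(b)[0]],.062)[0].round(4))
E
```

```text
clock: 8.75
tcp_pos: [0.6179, -0.1379, 0.0388]
orientation: [-3.135, -0.189, -0.0]
contact_force: [-2.4, 1.7, 4.9]
grip_width: 0.0047
gripper_force: 63.3
clock: 9.15
tcp_pos: [0.6178, -0.1392, 0.0382]
orientation: [3.136, 0.187, 0.0]
contact_force: [0.8, 1.3, -0.9]
grip_width: 0.0201
gripper_force: 0.0
clock: 9.65
tcp_pos: [0.6175, -0.1389, 0.2351]
orientation: [3.136, 0.188, -0.0]
contact_force: [1.3, 0.5, -0.1]
grip_width: 0.0198
gripper_force: 0.0
clock: 10.05
tcp_pos: [0.6068, -0.1402, 0.2569]
orientation: [-3.136, -0.187, 0.004]
contact_force: [-0.2, -1.6, -0.4]
grip_width: 0.0301
gripper_force: 0.0
t 10.1 tcp [ 0.6068 -0.1402  0.2569] x-axis yaw 0.119 zaxis [-0.002  0.    -1.   ] w 0.0301 F [-0.2 -1.6 -0.4]
jar [0.5054 0.4273 0.062 ]
jar [0.4469 0.2952 0.062 ]
jar [0.6766 0.1573 0.062 ]
```

View pics/w4.png

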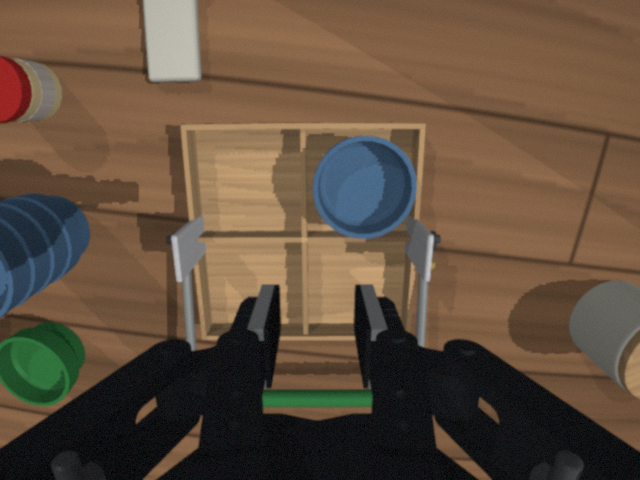

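Run:
```python
from h import *
print("bowl",plane("wrist",[[364.5,187]],.057),"cross",plane("wrist",[[304,239]],.032), plane("wrist",[[183,126],[424,125.5]],.032).round(4))
P=np.array([.5334,.1408]); go(*(P+.0445*np.array([-.119,.993])),.16)
```

```text
bowl [[ 0.62570105 -0.17975438  0.057     ]] cross [[ 0.56293069 -0.13162691  0.032     ]] [[ 0.6587 -0.008   0.032 ]
 [ 0.6854 -0.2295  0.032 ]]
t 10.2 tcp [ 0.6072 -0.1399  0.2567] x-axis yaw 0.12 zaxis [-0.003  0.    -1.   ] w 0.03 F [0.5 0.  0.3]
shift cm [ -3.94 -33.2    9.7 ]
```

```bash
python3 -m crank '[[[-0.5,-4.15,0],[0,0,0]],[[-0.5,-4.15,0],[0,0,0]],[[-0.5,-4.15,0],[0,0,0]],[[-0.5,-4.15,0],[0,0,0]],[[-0.5,-4.15,0],[0,0,0]]]' >/dev/null;python3 -m crank '[[[-0.5,-4.15,0],[0,0,0]],[[-0.5,-4.15,0],[0,0,0]],[[-0.4,-4.15,0],[0,0,0]],[[0,0,0],[0,0,0]],[[0,0,0],[0,0,0]]]' >/dev/null;python3 -m crank '[[[0,0,4],[0,0,0]],[[0,0,4],[0,0,0]],[[0,0,1],[0,0,0]],[[0,0,0],[0,0,0]],[[0,0,0],[0,0,0]]]' >/dev/null
python3 - <<'E'
from h import *
go(.5283,.1852,.115)
E
```

```text
t 11.7 tcp [0.5306 0.1848 0.1696] x-axis yaw 0.119 zaxis [ 0.002  0.001 -1.   ] w 0.0301 F [0.2 0.5 0.7]
shift cm [-0.23 -0.06  5.46]
```

```bash
python3 -m crank '[[[-0.2,0,2],[0,0,0]],[[0,0,2],[0,0,0]],[[0,0,1.4],[0,0,0]],[[0,0,0],[0,0,0]]]' 3 60; python3 -m crank '[[[0,0,0],[0,0,0]],[[0,0,0],[0,0,0]],[[0,0,0],[0,0,0]],[[0,0,0],[0,0,0]],[[0,0,0],[0,0,0]]]' 0 60
python3 -m crank '[[[0,0,-0.5],[0,0,0]],[[0,0,-1],[0,0,0]],[[0,0,-2],[0,0,0]],[[0,0,-4],[0,0,0]],[[0,0,-4],[0,0,0]]]' >/dev/null;  python3 -m crank '[[[0,0,-2.5],[0,0,0]],[[0,0,0],[0,0,0]],[[0,0,0],[0,0,0]]]'
python3 - <<'E'
from h import *
go(.6108-.119*.0445,-.0705+.993*.0445,.255);s,_=optics.grab_frame("scene")
for b in blobs(s,"blue",100,(250,50,420,300)): print(cv2.boundingRect(b))
E
```

```text
clock: 12.05
tcp_pos: [0.5273, 0.1844, 0.1139]
orientation: [3.136, 0.188, -0.002]
contact_force: [-0.4, -0.9, 0.1]
grip_width: 0.03
gripper_force: 0.0
clock: 12.55
tcp_pos: [0.528, 0.185, 0.1157]
orientation: [-3.136, -0.188, -0.003]
contact_force: [-2.0, -1.0, 6.8]
grip_width: 0.0045
gripper_force: 55.2
clock: 13.35
tcp_pos: [0.5274, 0.1848, 0.2548]
orientation: [-3.136, -0.188, -0.002]
contact_force: [-0.2, -0.7, -1.9]
grip_width: 0.0044
gripper_force: 61.6
t 13.3 tcp [0.5274 0.1848 0.2548] x-axis yaw 0.12 zaxis [ 0.001  0.    -1.   ] w 0.0044 F [-0.2 -0.7 -1.9]
shift cm [ 5.230e+00  2.189e+01 -2.000e-02]
(351, 191, 35, 50)
(354, 136, 37, 35)
(270, 279, 40, 21)
```

```bash
python3 -m crank '[[[0.9,3.6,0],[0,0,0]],[[0.9,3.7,0],[0,0,0]],[[0.9,3.7,0],[0,0,0]],[[0.9,3.7,0],[0,0,0]],[[0.9,3.7,0],[0,0,0]]]' >/dev/null;python3 -m crank '[[[0.7,3.5,0],[0,0,0]],[[0,0,0],[0,0,0]],[[0,0,0],[0,0,0]],[[0,0,0],[0,0,0]],[[0,0,0],[0,0,0]]]' >/dev/null; python3 -m crank '[[[0,0,4],[0,0,0]],[[0,0,4],[0,0,0]],[[0,0,4],[0,0,0]],[[0,0,4],[0,0,0]],[[0,0,2],[0,0,0]]]' >/dev/null; python3 -m crank '[[[0,0,1],[0,0,0]],[[0,0,0],[0,0,0]],[[0,0,0],[0,0,0]],[[0,0,0],[0,0,0]]]';python3 - <<'E'
from h import *
go(.6108-.119*.0445,-.0705+.993*.0445,.0385)
E
```

```text
clock: 15.3
tcp_pos: [0.6066, -0.0262, 0.0661]
orientation: [3.136, 0.188, 0.005]
contact_force: [-0.8, 0.5, -1.4]
grip_width: 0.0047
gripper_force: 61.7
t 15.3 tcp [ 0.6066 -0.0262  0.0661] x-axis yaw 0.12 zaxis [ 0.003  0.    -1.   ] w 0.0047 F [-0.8  0.5 -1.4]
shift cm [-0.12 -0.    2.76]
```

Then release, back to the pile for the third bowl.

```bash
python3 -m crank '[[[-0.1,0,1],[0,0,0]],[[0,0,0.9],[0,0,0]],[[0,0,0.5],[0,0,0]],[[0,0,0.3],[0,0,0]],[[0,0,0],[0,0,0]]]';python3 -m crank '[[[0,0,0],[0,0,0]],[[0,0,0],[0,0,0]],[[0,0,0],[0,0,0]],[[0,0,0],[0,0,0]]]' 2; python3 -m crank '[[[0,0,-2],[0,0,0]],[[0,0,-4],[0,0,0]],[[0,0,-4.5],[0,0,0]],[[0,0,-4.5],[0,0,0]],[[0,0,-4.5],[0,0,0]]]' >/dev/null; python3 -m crank '[[[0,0,-2.2],[0,0,0]],[[0,0,0],[0,0,0]],[[0,0,0],[0,0,0]],[[0,0,0],[0,0,0]]]' 3;python3 - <<'E'
from h import *
go(.528,.185,.17);p,d=optics.grab_frame("wrist"); cv2.imwrite("pics/w5.png",p[:,:,::-1])
b=[c for c in blobs(p,"blue",1000)]
for c in b: print(cv2.boundingRect(c),cv2.minEnclosingCircle(c),plane("wrist",[cv2.minEnclosingCircle(c)[0]],.057)[0])
p,_=optics.grab_frame("top")
for b in blobs(p,"red",60,(100,130,450,340)): print("jar",plane("top",[cv2.minEnclosingCircle(b)[0]],.062)[0].round(4))
E
```

```text
clock: 15.8
tcp_pos: [0.6041, -0.0258, 0.0395]
orientation: [3.136, 0.189, -0.001]
contact_force: [-9.8, 1.3, 22.9]
grip_width: 0.0042
gripper_force: 67.0
clock: 16.2
tcp_pos: [0.6042, -0.0267, 0.0369]
orientation: [3.136, 0.188, -0.001]
contact_force: [0.8, 0.8, -0.3]
grip_width: 0.0204
gripper_force: 0.0
clock: 17.1
tcp_pos: [0.6033, -0.0267, 0.2526]
orientation: [-3.136, -0.188, 0.005]
contact_force: [0.5, 0.5, -1.0]
grip_width: 0.0296
gripper_force: 0.0
t 17.1 tcp [ 0.6033 -0.0267  0.2526] x-axis yaw 0.12 zaxis [-0.003 -0.    -1.   ] w 0.0296 F [ 0.5  0.5 -1. ]
shift cm [ -4.92 -21.92   8.28]
(54, 204, 134, 121) ((121.4968490600586, 257.25177001953125), 69.44658660888672) [0.52946944 0.15179129 0.057     ]
(434, 150, 104, 99) ((486.1502990722656, 197.36094665527344), 52.53691482543945) [ 0.62681435 -0.17681338  0.057     ]
(314, 149, 103, 101) ((365.6585388183594, 200.2705078125), 51.90047073364258) [ 0.61073222 -0.06887652  0.057     ]
jar [0.4473 0.2964 0.062 ]
jar [0.5052 0.4269 0.062 ]
jar [0.6794 0.1824 0.062 ]
```

```bash
python3 -m crank '[[[-0.8,-3.6,0],[0,0,0]],[[-0.8,-3.7,0],[0,0,0]],[[-0.8,-3.7,0],[0,0,0]],[[-0.8,-3.7,0],[0,0,0]],[[-0.8,-3.7,0],[0,0,0]]]' >/dev/null;python3 -m crank '[[[-0.9,-3.5,0],[0,0,0]],[[0,0,0],[0,0,0]],[[0,0,0],[0,0,0]],[[0,0,0],[0,0,0]]]' >/dev/null;python3 -m crank '[[[0,0,4],[0,0,0]],[[0,0,4],[0,0,0]],[[0,0,3],[0,0,0]],[[0,0,0],[0,0,0]],[[0,0,0],[0,0,0]]]' >/dev/null
python3 - <<'E'
from h import *
go(.528,.185,.088)
E
```

```text
t 18.6 tcp [0.5299 0.184  0.1445] x-axis yaw 0.118 zaxis [-0.001 -0.    -1.   ] w 0.0303 F [-0.   0.6  0.4]
shift cm [-0.18 -0.12  5.65]
```

```bash
python3 -m crank '[[[-0.2,-0.1,2],[0,0,0]],[[0,0,2],[0,0,0]],[[0,0,1.6],[0,0,0]],[[0,0,0],[0,0,0]]]' 3 60; python3 -m crank '[[[0,0,0],[0,0,0]],[[0,0,0],[0,0,0]],[[0,0,0],[0,0,0]],[[0,0,0],[0,0,0]],[[0,0,0],[0,0,0]]]' 0 60
python3 -m crank '[[[0,0,-0.5],[0,0,0]],[[0,0,-1],[0,0,0]],[[0,0,-2],[0,0,0]],[[0,0,-4],[0,0,0]],[[0,0,-4],[0,0,0]]]' >/dev/null;  python3 -m crank '[[[0,0,-4],[0,0,0]],[[0,0,-1],[0,0,0]],[[0,0,0],[0,0,0]],[[0,0,0],[0,0,0]]]'
python3 - <<'E'
from h import *
go(.5005-.119*.0445,-.0832+.993*.0445,.255);s,_=optics.grab_frame("scene")
for b in blobs(s,"blue",100,(250,50,420,300)): print(cv2.boundingRect(b))
E
```

```text
clock: 19.0
tcp_pos: [0.5277, 0.1852, 0.0886]
orientation: [3.136, 0.187, -0.0]
contact_force: [-0.0, 0.2, 0.9]
grip_width: 0.0297
gripper_force: 0.0
clock: 19.5
tcp_pos: [0.5283, 0.1859, 0.0903]
orientation: [-3.136, -0.187, -0.004]
contact_force: [-1.7, -1.7, 5.9]
grip_width: 0.004
gripper_force: 60.0
clock: 20.4
tcp_pos: [0.5266, 0.1853, 0.2523]
orientation: [3.135, 0.188, -0.002]
contact_force: [0.6, -0.0, -2.0]
grip_width: 0.0047
gripper_force: 59.7
t 20.4 tcp [0.5266 0.1853 0.2523] x-axis yaw 0.12 zaxis [-0.001 -0.001 -1.   ] w 0.0047 F [ 0.6 -0.  -2. ]
shift cm [-5.8  21.9  -0.25]
(270, 255, 73, 45)
(351, 199, 34, 42)
(354, 138, 37, 34)
```

```bash
python3 -m crank '[[[-1,3.6,0],[0,0,0]],[[-1,3.7,0],[0,0,0]],[[-1,3.7,0],[0,0,0]],[[-1,3.7,0],[0,0,0]],[[-1,3.7,0],[0,0,0]]]' >/dev/null;python3 -m crank '[[[-0.8,3.5,0],[0,0,0]],[[0,0,0],[0,0,0]],[[0,0,0],[0,0,0]],[[0,0,0],[0,0,0]],[[0,0,0],[0,0,0]]]' >/dev/null; python3 -m crank '[[[0,0,4],[0,0,0]],[[0,0,4],[0,0,0]],[[0,0,4],[0,0,0]],[[0,0,4],[0,0,0]],[[0,0,2],[0,0,0]]]' >/dev/null; python3 -m crank '[[[0,0,1],[0,0,0]],[[0,0,0],[0,0,0]],[[0,0,0],[0,0,0]],[[0,0,0],[0,0,0]]]';python3 - <<'E'
from h import *
go(.5005-.119*.0445,-.0832+.993*.0445,.0385)
E
```

```text
clock: 22.35
tcp_pos: [0.4972, -0.0384, 0.0647]
orientation: [3.136, 0.188, 0.004]
contact_force: [-0.1, 0.2, -1.3]
grip_width: 0.0044
gripper_force: 59.9
t 22.4 tcp [ 0.4972 -0.0384  0.0647] x-axis yaw 0.12 zaxis [ 0.003 -0.    -1.   ] w 0.0044 F [-0.1  0.2 -1.3]
shift cm [-0.21  0.04  2.62]
```

```bash
python3 -m crank '[[[-0.2,0,1],[0,0,0]],[[0,0,0.9],[0,0,0]],[[0,0,0.4],[0,0,0]],[[0,0,0.2],[0,0,0]],[[0,0,0],[0,0,0]]]';python3 -m crank '[[[0,0,0],[0,0,0]],[[0,0,0],[0,0,0]],[[0,0,0],[0,0,0]],[[0,0,0],[0,0,0]]]' 2; python3 -m crank '[[[0,0,-2],[0,0,0]],[[0,0,-4],[0,0,0]],[[0,0,-4.5],[0,0,0]],[[0,0,-4.5],[0,0,0]],[[0,0,-4.5],[0,0,0]]]' >/dev/null; python3 -m crank '[[[0,0,-4],[0,0,0]],[[0,0,-4],[0,0,0]],[[0,0,0],[0,0,0]],[[0,0,0],[0,0,0]],[[0,0,0],[0,0,0]]]' 8.5;python3 - <<'E'
from h import *
go(.66,.18);p,d=optics.grab_frame("wrist"); cv2.imwrite("pics/w6.png",p[:,:,::-1])
for c in blobs(p,"blue",1000): print(cv2.boundingRect(c),plane("wrist",[cv2.minEnclosingCircle(c)[0]],.057)[0])
p,_=optics.grab_frame("top")
for b in blobs(p,"red",60,(100,130,450,340)): print("jar",plane("top",[cv2.minEnclosingCircle(b)[0]],.062)[0].round(4))
E
```

```text
clock: 22.85
tcp_pos: [0.4939, -0.038, 0.0409]
orientation: [3.135, 0.189, -0.001]
contact_force: [-13.6, 3.1, 40.8]
grip_width: 0.0044
gripper_force: 67.1
clock: 23.25
tcp_pos: [0.4943, -0.0393, 0.0381]
orientation: [3.136, 0.187, 0.001]
contact_force: [2.5, -3.0, 1.8]
grip_width: 0.02
gripper_force: 1.5
clock: 24.25
tcp_pos: [0.493, -0.0387, 0.3117]
orientation: [-3.136, -0.188, 0.004]
contact_force: [0.4, -0.2, 0.0]
grip_width: 0.0846
gripper_force: 0.0
t 24.2 tcp [ 0.493  -0.0387  0.3117] x-axis yaw 0.12 zaxis [-0.003  0.    -1.   ] w 0.0846 F [ 0.4 -0.2  0. ]
shift cm [ 19.2  -19.72  -0.04]
(90, 84, 107, 97) [0.53508058 0.1437685  0.057     ]
(316, 26, 95, 99) [ 0.61076775 -0.06860372  0.057     ]
(427, 29, 95, 97) [ 0.62451735 -0.17672554  0.057     ]
(316, 145, 88, 86) [ 0.5013703  -0.08107988  0.057     ]
jar [0.5054 0.4273 0.062 ]
jar [0.4469 0.2952 0.062 ]
jar [0.6792 0.1824 0.062 ]
```

View pics/w6.png

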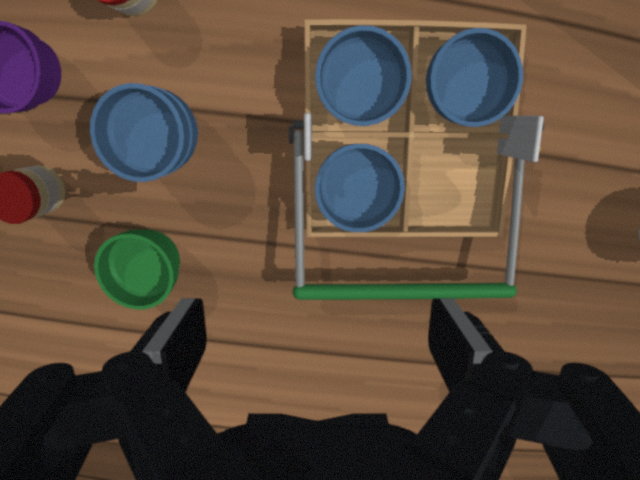

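```bash
python3 -m crank '[[[3.2,-3.3,0],[0,0,0]],[[3.2,-3.3,0],[0,0,0]],[[3.2,-3.3,0],[0,0,0]],[[3.2,-3.3,0],[0,0,0]],[[3.2,-3.3,0],[0,0,0]]]' >/dev/null;python3 -m crank '[[[3.2,-3.3,0],[0,0,0]],[[0,0,0],[0,0,0]],[[0,0,0],[0,0,0]],[[0,0,0],[0,0,0]],[[0,0,0],[0,0,0]]]'
cat >> h.py <<'E'
def wjar(z=.032,near=None):
    pose(); p,_=optics.grab_frame("wrist")
    for b in blobs(p,"red",200):
        q=cv2.minEnclosingCircle(b); j=plane("wrist",[q[0]],.062)[0]; print("jar px",np.round(q[0]),round(q[1]),j.round(4)); go(j[0],j[1],z)
E
python3 -c "
from h import *
wjar()"
```

```text
clock: 25.35
tcp_pos: [0.6607, 0.1789, 0.3133]
orientation: [3.135, 0.185, -0.0]
contact_force: [-0.5, -0.7, 0.1]
grip_width: 0.0848
gripper_force: 0.0
t 25.4 tcp [0.6607 0.1789 0.3133] x-axis yaw 0.118 zaxis [-0.    -0.001 -1.   ] w 0.0848 F [-0.5 -0.7  0.1]
jar px [315. 171.] 29 [0.6818 0.1837 0.062 ]
t 25.4 tcp [0.6607 0.1791 0.3135] x-axis yaw 0.118 zaxis [ 0.    -0.001 -1.   ] w 0.085 F [ 1.1  0.6 -0.1]
shift cm [ 2.14 -0.24 28.15]
jar px [ 90. 296.] 27 [0.5109 0.4251 0.062 ]
t 25.4 tcp [0.6607 0.1791 0.3135] x-axis yaw 0.118 zaxis [ 0.    -0.001 -1.   ] w 0.085 F [ 1.1  0.6 -0.1]
shift cm [-11.99 -26.22  28.13]
jar px [203. 354.] 23 [0.452  0.2915 0.062 ]
t 25.4 tcp [0.6607 0.1791 0.3135] x-axis yaw 0.118 zaxis [ 0.    -0.001 -1.   ] w 0.085 F [ 1.1  0.6 -0.1]
shift cm [-19.41 -13.65  28.14]
```

```bash
python3 -m crank '[[[2,-0.3,4],[0,0,0]],[[0,0,4.5],[0,0,0]],[[0,0,4.5],[0,0,0]],[[0,0,4.5],[0,0,0]],[[0,0,4],[0,0,0]]]' 8.5 40 >/dev/null;python3 -m crank '[[[0,0,3],[0,0,0]],[[0,0,2],[0,0,0]],[[0,0,1.6],[0,0,0]],[[0,0,0],[0,0,0]],[[0,0,0],[0,0,0]]]'; python3 -m crank '[[[0,0,0],[0,0,0]],[[0,0,0],[0,0,0]],[[0,0,0],[0,0,0]],[[0,0,0],[0,0,0]],[[0,0,0],[0,0,0]]]' 0 40;python3 -m crank '[[[0,0,-2],[0,0,0]],[[0,0,-4],[0,0,0]],[[0,0,-4.5],[0,0,0]],[[0,0,-4.5],[0,0,0]],[[0,0,-2],[0,0,0]]]'; python3 -c "
from h import *
go(.6107,-.0690)"
```

```text
clock: 26.4
tcp_pos: [0.681, 0.1859, 0.0333]
orientation: [-3.136, -0.187, -0.002]
contact_force: [0.4, -0.6, 0.4]
grip_width: 0.0848
gripper_force: 0.0
clock: 26.9
tcp_pos: [0.6817, 0.1861, 0.0343]
orientation: [-3.136, -0.187, -0.005]
contact_force: [-0.4, -2.4, 6.1]
grip_width: 0.057
gripper_force: 43.4
clock: 27.4
tcp_pos: [0.6822, 0.1871, 0.2079]
orientation: [-3.134, -0.188, -0.011]
contact_force: [0.4, 1.0, -1.7]
grip_width: 0.0565
gripper_force: 43.2
t 27.4 tcp [0.6822 0.1871 0.2079] x-axis yaw 0.12 zaxis [ 0.007  0.002 -1.   ] w 0.0565 F [ 0.4  1.  -1.7]
shift cm [-10.16  24.57  -0.11]
```

```bash
python3 -m crank '[[[-1.7,3.8,0],[0,0,0]],[[-1.7,4.2,0],[0,0,0]],[[-1.7,4.2,0],[0,0,0]],[[-1.7,4.2,0],[0,0,0]],[[-1.7,4.2,0],[0,0,0]]]' >/dev/null;python3 -m crank '[[[-1.6,4,0],[0,0,0]],[[0,0,0],[0,0,0]],[[0,0,0],[0,0,0]],[[0,0,3],[0,0,0]],[[0,0,4],[0,0,0]]]' >/dev/null; python3 -m crank '[[[0,0,3],[0,0,0]],[[0,0,1],[0,0,0]],[[0,0,0],[0,0,0]],[[0,0,0],[0,0,0]]]';python3 -c "
from h import *
go(.6107,-.0690,.0665)"
```

```text
clock: 28.8
tcp_pos: [0.6108, -0.0693, 0.0938]
orientation: [-3.136, -0.19, -0.004]
contact_force: [0.5, 0.1, -1.8]
grip_width: 0.0568
gripper_force: 43.4
t 28.8 tcp [ 0.6108 -0.0693  0.0938] x-axis yaw 0.121 zaxis [ 0.002  0.    -1.   ] w 0.0568 F [ 0.5  0.1 -1.8]
shift cm [-0.01 -0.03  2.73]
```

```bash
python3 -m crank '[[[0,0,1],[0,0,0]],[[0,0,1],[0,0,0]],[[0,0,0.5],[0,0,0]],[[0,0,0.3],[0,0,0]],[[0,0,0],[0,0,0]]]';python3 -m crank '[[[0,0,0],[0,0,0]],[[0,0,0],[0,0,0]],[[0,0,0],[0,0,0]],[[0,0,0],[0,0,0]]]' 8.5; python3 -m crank '[[[0,0,-2],[0,0,0]],[[0,0,-4],[0,0,0]],[[0,0,-4.5],[0,0,0]],[[0,0,-4.5],[0,0,0]],[[0,0,-4.5],[0,0,0]]]' >/dev/null; python3 -m crank '[[[-2,-3,-4],[0,0,0]],[[0,0,0],[0,0,0]],[[0,0,0],[0,0,0]],[[0,0,0],[0,0,0]],[[0,0,0],[0,0,0]]]';python3 - <<'E'
from h import *
go(.45,.27);p,d=optics.grab_frame("wrist"); cv2.imwrite("pics/w7.png",p[:,:,::-1])
for c in blobs(p,"red",300): print("cap",plane("wrist",[cv2.minEnclosingCircle(c)[0]],.094)[0].round(4))
p,_=optics.grab_frame("top")
for b in blobs(p,"red",60,(100,130,450,340)): print("jar",plane("top",[cv2.minEnclosingCircle(b)[0]],.062)[0].round(4))
E
```

```text
clock: 29.3
tcp_pos: [0.6092, -0.0704, 0.0662]
orientation: [3.135, 0.188, -0.001]
contact_force: [-9.0, 0.1, 16.9]
grip_width: 0.0568
gripper_force: 45.2
clock: 29.7
tcp_pos: [0.6095, -0.0703, 0.0641]
orientation: [-3.136, -0.188, 0.0]
contact_force: [-0.2, -0.7, -0.3]
grip_width: 0.0851
gripper_force: 0.0
clock: 30.7
tcp_pos: [0.5872, -0.0457, 0.2946]
orientation: [-3.136, -0.186, 0.005]
contact_force: [0.3, 0.3, 0.1]
grip_width: 0.0847
gripper_force: 0.0
t 30.7 tcp [ 0.5872 -0.0457  0.2946] x-axis yaw 0.119 zaxis [-0.003 -0.    -1.   ] w 0.0847 F [0.3 0.3 0.1]
shift cm [ -9.88 -32.98   0.04]
cap [ 0.6093 -0.0691  0.094 ]
cap [0.4696 0.2592 0.094 ]
jar [0.4473 0.2964 0.062 ]
jar [0.506  0.4274 0.062 ]
```

View pics/w7.png

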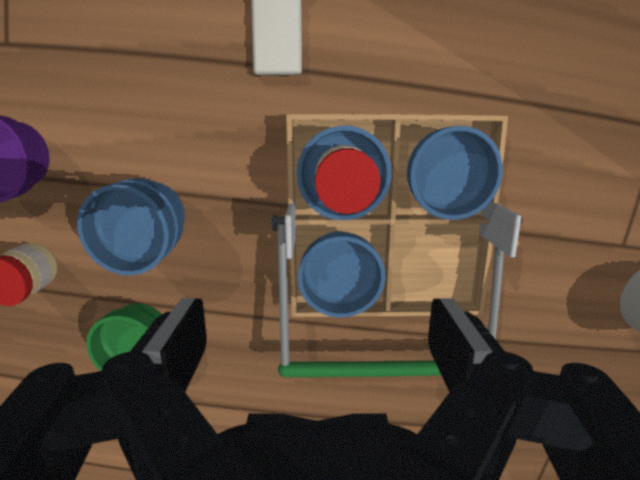

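```bash
python3 -m crank '[[[-1.2,-4.1,0],[0,0,0]],[[-1.2,-4.1,0],[0,0,0]],[[-1.2,-4.1,0],[0,0,0]],[[-1.2,-4.1,0],[0,0,0]],[[-1.2,-4.1,0],[0,0,0]]]' >/dev/null;python3 -m crank '[[[-1.2,-4.1,0],[0,0,0]],[[-1.2,-4.2,0],[0,0,0]],[[-1,-4.2,0],[0,0,0]],[[0,0,0],[0,0,0]],[[0,0,0],[0,0,0]]]' >/dev/null; python3 -m crank '[[[0,0,0],[0,0,0]],[[0,0,0],[0,0,0]]]' >/dev/null; python3 -c "
from h import *
wjar(.033)"
```

```text
t 32.0 tcp [0.4558 0.27   0.2961] x-axis yaw 0.117 zaxis [-0.    -0.001 -1.   ] w 0.085 F [ 0.7 -0.2  0.1]
jar px [160. 124.] 33 [0.5071 0.427  0.062 ]
t 32.0 tcp [0.4558 0.2702 0.2962] x-axis yaw 0.117 zaxis [-0.    -0.001 -1.   ] w 0.0852 F [ 0.  -0.9  0.2]
shift cm [  6.94 -14.99  26.31]
jar px [289. 199.] 30 [0.4482 0.297  0.062 ]
t 32.0 tcp [0.4558 0.2702 0.2962] x-axis yaw 0.117 zaxis [-0.    -0.001 -1.   ] w 0.0852 F [ 0.  -0.9  0.2]
shift cm [-0.43 -2.77 26.32]
```

```bash
python3 -m crank '[[[-0.4,-2.8,3],[0,0,0]],[[0,0,4.5],[0,0,0]],[[0,0,4.5],[0,0,0]],[[0,0,4.5],[0,0,0]],[[0,0,4],[0,0,0]]]' 8.5 40 >/dev/null;python3 -m crank '[[[0,0,3],[0,0,0]],[[0,0,2],[0,0,0]],[[0,0,0.8],[0,0,0]],[[0,0,0],[0,0,0]],[[0,0,0],[0,0,0]]]'; python3 -m crank '[[[0,0,0],[0,0,0]],[[0,0,0],[0,0,0]],[[0,0,0],[0,0,0]],[[0,0,0],[0,0,0]],[[0,0,0],[0,0,0]]]' 0 40;python3 -m crank '[[[0,0,-2],[0,0,0]],[[0,0,-4],[0,0,0]],[[0,0,-4.5],[0,0,0]],[[0,0,-4.5],[0,0,0]],[[0,0,-2.5],[0,0,0]]]'; python3 -c "
from h import *
go(.6245,-.1775)"
```

```text
clock: 33.05
tcp_pos: [0.4485, 0.2991, 0.0343]
orientation: [-3.135, -0.187, -0.002]
contact_force: [-0.3, 0.7, -0.3]
grip_width: 0.085
gripper_force: 0.0
clock: 33.55
tcp_pos: [0.4484, 0.2989, 0.0347]
orientation: [-3.136, -0.187, -0.003]
contact_force: [-1.7, -2.1, 5.9]
grip_width: 0.057
gripper_force: 41.5
clock: 34.05
tcp_pos: [0.4485, 0.2999, 0.2125]
orientation: [-3.134, -0.188, -0.007]
contact_force: [1.2, 0.9, -2.7]
grip_width: 0.0571
gripper_force: 43.7
t 34.0 tcp [0.4485 0.2999 0.2125] x-axis yaw 0.12 zaxis [ 0.004  0.003 -1.   ] w 0.0571 F [ 1.2  0.9 -2.7]
shift cm [11.76 49.5  -0.05]
```

```bash
python3 -m crank '[[[1,4,0],[0,0,0]],[[1,4.2,0],[0,0,0]],[[1,4.2,0],[0,0,0]],[[1,4.2,0],[0,0,0]],[[1,4.2,0],[0,0,0]]]' >/dev/null;python3 -m crank '[[[1,4.2,0],[0,0,0]],[[1,4.2,0],[0,0,0]],[[1,4.2,0],[0,0,0]],[[1,4.2,0],[0,0,0]],[[1,4.1,0],[0,0,0]]]' >/dev/null; python3 -m crank '[[[1,4,0],[0,0,0]],[[0.8,3.8,0],[0,0,0]],[[0,0,0],[0,0,0]],[[0,0,0],[0,0,0]],[[0,0,3],[0,0,0]]]' >/dev/null; python3 -m crank '[[[0,0,4],[0,0,0]],[[0,0,4],[0,0,0]],[[0,0,0.5],[0,0,0]],[[0,0,0],[0,0,0]],[[0,0,0],[0,0,0]]]';python3 -c "
from h import *
go(.6245,-.1775,.067)"
```

```text
clock: 36.05
tcp_pos: [0.6256, -0.1778, 0.0959]
orientation: [3.135, 0.19, 0.005]
contact_force: [-0.2, 0.8, -0.3]
grip_width: 0.0568
gripper_force: 43.8
t 36.0 tcp [ 0.6256 -0.1778  0.0959] x-axis yaw 0.121 zaxis [ 0.003 -0.    -1.   ] w 0.0568 F [-0.2  0.8 -0.3]
shift cm [-0.12 -0.04  2.89]
```

```bash
python3 -m crank '[[[0,0,1],[0,0,0]],[[0,0,1],[0,0,0]],[[0,0,0.6],[0,0,0]],[[0,0,0.3],[0,0,0]],[[0,0,0],[0,0,0]]]';python3 -m crank '[[[0,0,0],[0,0,0]],[[0,0,0],[0,0,0]],[[0,0,0],[0,0,0]],[[0,0,0],[0,0,0]]]' 8.5; python3 -m crank '[[[0,0,-2],[0,0,0]],[[0,0,-4],[0,0,0]],[[0,0,-4.5],[0,0,0]],[[0,0,-4.5],[0,0,0]],[[0,0,-4.5],[0,0,0]]]' >/dev/null; python3 -m crank '[[[-2,-3,-3],[0,0,0]],[[0,0,0],[0,0,0]],[[0,0,0],[0,0,0]],[[0,0,0],[0,0,0]],[[0,0,0],[0,0,0]]]';python3 - <<'E'
from h import *
go(.5,.4);p,d=optics.grab_frame("wrist"); cv2.imwrite("pics/w8.png",p[:,:,::-1])
for c in blobs(p,"red",300): print("cap",cv2.minEnclosingCircle(c)[1],plane("wrist",[cv2.minEnclosingCircle(c)[0]],.094)[0].round(4))
for c in blobs(p,"blue",1000): print(cv2.boundingRect(c),plane("wrist",[cv2.minEnclosingCircle(c)[0]],.057)[0])
p,_=optics.grab_frame("top")
for b in blobs(p,"red",60,(100,130,450,340)): print("jar",plane("top",[cv2.minEnclosingCircle(b)[0]],.062)[0].round(4))
E
```

```text
clock: 36.55
tcp_pos: [0.624, -0.1781, 0.0667]
orientation: [3.136, 0.188, -0.001]
contact_force: [-8.2, 1.5, 18.7]
grip_width: 0.0568
gripper_force: 46.2
clock: 36.95
tcp_pos: [0.6239, -0.1785, 0.0642]
orientation: [-3.136, -0.188, 0.0]
contact_force: [0.6, -0.6, -0.0]
grip_width: 0.0853
gripper_force: 0.0
clock: 37.95
tcp_pos: [0.6, -0.152, 0.2875]
orientation: [-3.135, -0.186, 0.004]
contact_force: [0.1, 0.1, -0.2]
grip_width: 0.0851
gripper_force: 0.0
t 38.0 tcp [ 0.6    -0.152   0.2875] x-axis yaw 0.119 zaxis [-0.003  0.    -1.   ] w 0.0851 F [ 0.1  0.1 -0.2]
shift cm [-3.400e+00 -5.599e+01  5.000e-02]
cap 33.27140808105469 [ 0.6102 -0.0708  0.094 ]
cap 32.89952087402344 [ 0.6244 -0.1774  0.094 ]
(0, 182, 93, 94) [0.5339993  0.13366624 0.057     ]
(303, 126, 95, 95) [ 0.62571345 -0.17988226  0.057     ]
(197, 235, 87, 84) [ 0.50437457 -0.08236578  0.057     ]
(188, 128, 94, 93) [ 0.61172582 -0.06879799  0.057     ]
jar [0.5057 0.4265 0.062 ]
jar [ 0.6123 -0.0707  0.062 ]
```

Both jars are in. On to the third.

```bash
python3 -m crank '[[[-0.3,-4.3,0],[0,0,0]],[[-0.3,-4.3,0],[0,0,0]],[[-0.3,-4.3,0],[0,0,0]],[[-0.3,-4.3,0],[0,0,0]],[[-0.3,-4.3,0],[0,0,0]]]' >/dev/null;python3 -m crank '[[[-0.3,-4.3,0],[0,0,0]],[[-0.3,-4.3,0],[0,0,0]],[[-0.3,-4.3,0],[0,0,0]],[[-0.3,-4.3,0],[0,0,0]],[[-0.3,-4.3,0],[0,0,0]]]' >/dev/null;python3 -m crank '[[[-0.3,-4.3,0],[0,0,0]],[[-0.1,-4.3,0],[0,0,0]],[[0,-4.3,0],[0,0,0]],[[0,0,0],[0,0,0]],[[0,0,0],[0,0,0]]]' >/dev/null; python3 -m crank '[[[0,0,0],[0,0,0]],[[0,0,0],[0,0,0]]]' >/dev/null; python3 -c "
from h import *
wjar(.033)"
```

```text
t 39.8 tcp [0.501  0.3981 0.2892] x-axis yaw 0.117 zaxis [ 0.    -0.001 -1.   ] w 0.0853 F [-0.3 -0.3  0.4]
jar px [286. 187.] 31 [0.5072 0.429  0.062 ]
t 39.8 tcp [0.5009 0.3983 0.2894] x-axis yaw 0.117 zaxis [ 0.    -0.001 -1.   ] w 0.0847 F [-0.1 -1.1  0.4]
shift cm [ 0.98 -3.   25.63]
```

```bash
python3 -m crank '[[[0.9,-3,3],[0,0,0]],[[0,0,4.5],[0,0,0]],[[0,0,4.5],[0,0,0]],[[0,0,4.5],[0,0,0]],[[0,0,4],[0,0,0]]]' 8.5 40 >/dev/null;python3 -m crank '[[[0,0,3],[0,0,0]],[[0,0,1.7],[0,0,0]],[[0,0,0.4],[0,0,0]],[[0,0,0],[0,0,0]],[[0,0,0],[0,0,0]]]'; python3 -m crank '[[[0,0,0],[0,0,0]],[[0,0,0],[0,0,0]],[[0,0,0],[0,0,0]],[[0,0,0],[0,0,0]],[[0,0,0],[0,0,0]]]' 0 40;python3 -m crank '[[[0,0,-2],[0,0,0]],[[0,0,-4],[0,0,0]],[[0,0,-4.5],[0,0,0]],[[0,0,-4.5],[0,0,0]],[[0,0,-3],[0,0,0]]]'; python3 -c "
from h import *
go(.5025,-.0815)"
```

```text
clock: 40.8
tcp_pos: [0.5064, 0.4317, 0.0354]
orientation: [-3.134, -0.187, -0.004]
contact_force: [0.5, -0.5, -0.4]
grip_width: 0.0852
gripper_force: 0.0
clock: 41.3
tcp_pos: [0.5062, 0.431, 0.035]
orientation: [-3.135, -0.187, -0.003]
contact_force: [-0.1, -2.0, 6.8]
grip_width: 0.0566
gripper_force: 43.0
clock: 41.8
tcp_pos: [0.5057, 0.4316, 0.2174]
orientation: [-3.133, -0.188, -0.005]
contact_force: [-0.3, 1.5, -1.7]
grip_width: 0.0567
gripper_force: 43.4
t 41.8 tcp [0.5057 0.4316 0.2174] x-axis yaw 0.12 zaxis [ 0.003  0.003 -1.   ] w 0.0567 F [-0.3  1.5 -1.7]
shift cm [-6.46 50.9  -0.14]
```

```bash
python3 -m crank '[[[-0.6,4,0],[0,0,0]],[[-0.6,4.3,0],[0,0,0]],[[-0.6,4.3,0],[0,0,0]],[[-0.5,4.3,0],[0,0,0]],[[-0.5,4.3,0],[0,0,0]]]' >/dev/null;python3 -m crank '[[[-0.5,4.3,0],[0,0,0]],[[-0.5,4.3,0],[0,0,0]],[[-0.5,4.3,0],[0,0,0]],[[-0.5,4.3,0],[0,0,0]],[[-0.6,4.3,0],[0,0,0]]]' >/dev/null; python3 -m crank '[[[-0.6,4.3,0],[0,0,0]],[[-0.5,3.9,0],[0,0,0]],[[0,0,0],[0,0,0]],[[0,0,0],[0,0,0]],[[0,0,3],[0,0,0]]]' >/dev/null; python3 -m crank '[[[0,0,4],[0,0,0]],[[0,0,4],[0,0,0]],[[0,0,1],[0,0,0]],[[0,0,0],[0,0,0]],[[0,0,0],[0,0,0]]]';python3 -c "
from h import *
go(.5025,-.0815,.067)"
```

```text
clock: 43.8
tcp_pos: [0.503, -0.0815, 0.095]
orientation: [3.136, 0.19, 0.004]
contact_force: [-0.8, -0.4, -2.4]
grip_width: 0.0569
gripper_force: 43.7
t 43.8 tcp [ 0.503  -0.0815  0.095 ] x-axis yaw 0.121 zaxis [ 0.002  0.    -1.   ] w 0.0569 F [-0.8 -0.4 -2.4]
shift cm [-0.05 -0.01  2.8 ]
```

```bash
python3 -m crank '[[[0,0,1],[0,0,0]],[[0,0,1],[0,0,0]],[[0,0,0.5],[0,0,0]],[[0,0,0.3],[0,0,0]],[[0,0,0],[0,0,0]]]';python3 -m crank '[[[0,0,0],[0,0,0]],[[0,0,0],[0,0,0]],[[0,0,0],[0,0,0]],[[0,0,0],[0,0,0]]]' 8.5; python3 -m crank '[[[0,0,-2],[0,0,0]],[[0,0,-4],[0,0,0]],[[0,0,-4.5],[0,0,0]],[[0,0,-4.5],[0,0,0]],[[0,0,-4.5],[0,0,0]]]' >/dev/null; python3 -m crank '[[[0,3,-4],[0,0,0]],[[0,3,0],[0,0,0]],[[0,3,0],[0,0,0]],[[0,0,0],[0,0,0]],[[0,0,0],[0,0,0]]]' 5;python3 - <<'E'
from h import *
pose();p,d=optics.grab_frame("wrist"); s,_=optics.grab_frame("scene"); s=cv2.resize(s[140:350,200:480],(640,480)); cv2.imwrite("pics/w9.png",cv2.resize(np.hstack([p,s])[:,:,::-1],(800,300)))
for c in blobs(p,"red",300): print("cap",cv2.minEnclosingCircle(c)[1],plane("wrist",[cv2.minEnclosingCircle(c)[0]],.094)[0].round(4))
for c in blobs(p,"blue",1000): print(cv2.boundingRect(c),plane("wrist",[cv2.minEnclosingCircle(c)[0]],.057)[0])
for c in blobs(p,"green",300): print("green",cv2.boundingRect(c),plane("wrist",cv2.boxPoints(cv2.minAreaRect(c)),.03).round(4).tolist())
p,_=optics.grab_frame("top")
for c in blobs(p,"green",100): print("green top",cv2.boundingRect(c),plane("top",cv2.boxPoints(cv2.minAreaRect(c)),.03).round(4).tolist())
E
```

```text
clock: 44.3
tcp_pos: [0.5014, -0.0825, 0.0669]
orientation: [3.135, 0.188, -0.002]
contact_force: [-8.1, 0.5, 20.5]
grip_width: 0.0569
gripper_force: 45.9
clock: 44.7
tcp_pos: [0.5017, -0.0824, 0.0653]
orientation: [-3.136, -0.188, 0.0]
contact_force: [-0.2, -0.1, -0.5]
grip_width: 0.0852
gripper_force: 0.0
clock: 45.7
tcp_pos: [0.5121, -0.1721, 0.3]
orientation: [-3.135, -0.186, 0.001]
contact_force: [-0.1, 0.3, 0.7]
grip_width: 0.05
gripper_force: 0.0
t 45.7 tcp [ 0.5121 -0.1721  0.3   ] x-axis yaw 0.118 zaxis [-0.001  0.001 -1.   ] w 0.05 F [-0.1  0.3  0.7]
cap 35.70024108886719 [ 0.6087 -0.07    0.094 ]
cap 35.14952850341797 [ 0.6232 -0.1755  0.094 ]
cap 31.587249755859375 [ 0.5037 -0.0818  0.094 ]
(292, 27, 98, 101) [ 0.62519099 -0.1783426   0.057     ]
(175, 29, 96, 100) [ 0.61128307 -0.06776054  0.057     ]
(0, 95, 80, 94) [0.53288414 0.13230385 0.057     ]
(184, 150, 90, 88) [ 0.50184074 -0.08008001  0.057     ]
green (0, 236, 74, 78) [[0.4137, 0.1976, 0.03], [0.4253, 0.1032, 0.03], [0.3241, 0.1109, 0.03], [0.3083, 0.2127, 0.03]]
green (254, 292, 127, 15) [[0.3825, -0.1114, 0.03], [0.4002, -0.2577, 0.03], [0.3823, -0.2608, 0.03], [0.3643, -0.1127, 0.03]]
green (174, 292, 57, 14) [[0.3703, -0.0171, 0.03], [0.3789, -0.0834, 0.03], [0.362, -0.0843, 0.03], [0.3531, -0.0171, 0.03]]
green top (246, 292, 31, 31) [[0.4167, 0.2089, 0.03], [0.4189, 0.1188, 0.03], [0.3303, 0.1157, 0.03], [0.3279, 0.205, 0.03]]
green top (324, 302, 50, 10) [[0.3799, -0.0244, 0.03], [0.3984, -0.1707, 0.03], [0.3826, -0.1725, 0.03], [0.3642, -0.0264, 0.03]]
```

View pics/w9.png

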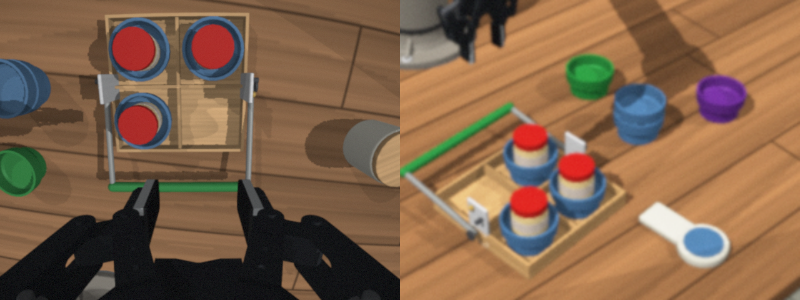

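Run:
```python
from h import *
def ends(p,col,win):
    m=np.zeros(p.shape[:2],np.uint8); cs=blobs(p,"green",60,win); pts=np.vstack(cs).reshape(-1,2)
    (c,(w,h),a)=cv2.minAreaRect(pts); b=cv2.boxPoints((c,(w,h),a)); 
    i=np.argsort([np.linalg.norm(b[k]-b[k-1]) for k in range(4)])[:2]
    return sorted([tuple((b[k]+b[k-1])/2) for k in i])
P={}
# picture from the start serves top view (static camera, bar unmoved)
p0=cv2.imread("pics/top0.png")[:,:,::-1]; P["top"]=ends(p0.copy(),"green",(320,290,420,320))
s0=cv2.imread("pics/scene0.png")[:,:,::-1]; P["scene"]=ends(s0.copy(),"green",(180,200,290,270))
w,_=optics.grab_frame("wrist"); P["wrist"]=ends(w,"green",(150,270,400,330))
print(P)
def tri(obs):
    A=np.zeros((3,3));b=np.zeros(3)
    for n,uv in obs:
        o,d=ray(n,[uv]); d=d[0]/np.linalg.norm(d[0]); M=np.eye(3)-np.outer(d,d); A+=M;b+=M@o
    x=np.linalg.solve(A,b); return x.round(4),[np.linalg.norm(np.cross(x-ray(n,[uv])[0],ray(n,[uv])[1][0]/np.linalg.norm(ray(n,[uv])[1][0]))).round(4) for n,uv in obs]
# left end (world +y): top left, wrist left, scene right
print("L ts",tri([("top",P["top"][0]),("scene",P["scene"][1])]),"L tw",tri([("top",P["top"][0]),("wrist",P["wrist"][0])]))
print("R ts",tri([("top",P["top"][1]),("scene",P["scene"][0])]))
```

```text
{'top': [(np.float32(323.95764), np.float32(308.59058)), (np.float32(411.16235), np.float32(299.5694))], 'scene': [(np.float32(199.7768), np.float32(260.63733)), (np.float32(278.22314), np.float32(212.36261))], 'wrist': [(np.float32(175.0), np.float32(299.0)), (np.float32(380.0), np.float32(299.0))]}
L ts (array([ 0.3717, -0.0275,  0.0546]), [np.float64(0.0021), np.float64(0.0021)]) L tw (array([ 0.3729, -0.0258,  0.0515]), [np.float64(0.0), np.float64(0.0)])
R ts (array([ 0.4032, -0.2828,  0.0535]), [np.float64(0.0023), np.float64(0.0023)])
```

```bash
python3 -c "
from h import *
print(monitor.get_obs()['joints'].round(2)); go(.3955,-.2145)"
```

```text
[ 0.6   0.23 -0.47  1.77  0.11  1.17 -1.35]
t 45.9 tcp [ 0.5124 -0.1704  0.3003] x-axis yaw 0.122 zaxis [-0.  0. -1.] w 0.0503 F [ 0.5 -0.7  0.3]
shift cm [-12.14   2.96   0.  ]
```

```bash
python3 -m crank '[[[-4,1,0],[0,0,0]],[[-4,1,0],[0,0,0]],[[-4.1,1,0],[0,0,0]],[[0,0,0],[0,0,0.14]],[[0,0,0],[0,0,0.14]]]' 5 30 >/dev/null; python3 -m crank '[[[0,0,0],[0,0,0.14]],[[0,0,0],[0,0,0.14]],[[0,0,0],[0,0,0.14]],[[0,0,0],[0,0,0.14]],[[0,0,0],[0,0,0.14]]]' >/dev/null; python3 -m crank '[[[0,0,0],[0,0,0.14]],[[0,0,0],[0,0,0.14]],[[0,0,0],[0,0,0.14]],[[0,0,0],[0,0,0.14]],[[0,0,0],[0,0,0.03]]]' >/dev/null; python3 -m crank '[[[0,0,0],[0,0,0]],[[0,0,0],[0,0,0]],[[0,0,0],[0,0,0]]]' >/dev/null
python3 - <<'E'
from h import *
go(.3955,-.2145,.034); print(monitor.get_obs()['joints'].round(2))
p,_=optics.grab_frame("wrist"); cv2.imwrite("pics/w10.png",p[:,:,::-1])
for c in blobs(p,"green",300,(150,50,500,450)): 
    b=cv2.boxPoints(cv2.minAreaRect(c)); print(b.round().tolist(),plane("wrist",b,.053).round(4).tolist())
E
```

```text
t 47.7 tcp [ 0.3959 -0.2159  0.3004] x-axis yaw -1.448 zaxis [ 0. -0. -1.] w 0.0498 F [ 0.3 -0.2  0.4]
shift cm [-1.400e-01  2.000e-02  2.664e+01]
[ 0.71  0.06 -0.36  1.96  0.02  1.13 -2.68]
[[309.0, 125.0], [325.0, 125.0], [325.0, 354.0], [309.0, 354.0]] [[0.4122, -0.2802, 0.053], [0.3967, -0.2821, 0.053], [0.364, -0.0268, 0.053], [0.3825, -0.0245, 0.053]]
```

View pics/w10.png

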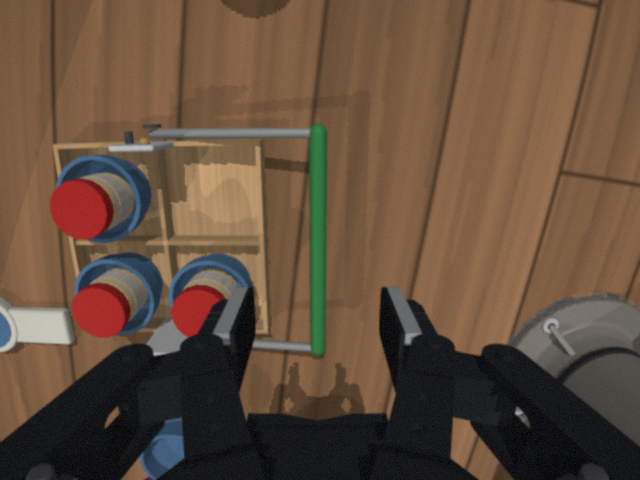

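```bash
R='nothing'; python3 -m crank '[[[0,0,0],[0,0,-0.14]],[[0,0,0],[0,0,-0.14]],[[0,0,0],[0,0,-0.14]],[[0,0,0],[0,0,-0.14]],[[0,0,0],[0,0,-0.14]]]' >/dev/null; python3 -m crank '[[[0,0,0],[0,0,-0.14]],[[0,0,0],[0,0,-0.14]],[[0,0,0],[0,0,-0.14]],[[0,0,0],[0,0,-0.14]],[[0,0,0],[0,0,-0.14]]]' >/dev/null; python3 -m crank '[[[0,0,0],[0,0,-0.14]],[[0,0,0],[0,0,-0.14]],[[0,0,0],[0,0,-0.14]],[[0,0,0],[0,0,-0.14]],[[0,0,0],[0,0,-0.14]]]' >/dev/null; python3 -m crank '[[[0,0,0],[0,0,-0.14]],[[0,0,0],[0,0,-0.14]],[[0,0,0],[0,0,-0.14]],[[0,0,0],[0,0,-0.14]],[[0,0,0],[0,0,-0.14]]]' >/dev/null; python3 -m crank '[[[0,0,0],[0,0,-0.14]],[[0,0,0],[0,0,-0.14]],[[0,0,0],[0,0,-0.06]],[[0,0,0],[0,0,0]],[[0,0,0],[0,0,0]]]' >/dev/null
python3 - <<'E'
from h import *
go(.3962,-.2145,.034); print(monitor.get_obs()['joints'].round(2))
p,_=optics.grab_frame("wrist")
for c in blobs(p,"green",300,(150,50,500,450)): 
    b=cv2.boxPoints(cv2.minAreaRect(c)); print(b.round().tolist(),plane("wrist",b,.053).round(4).tolist())
E
```

```text
t 50.2 tcp [ 0.3958 -0.216   0.3004] x-axis yaw 1.688 zaxis [-0.  0. -1.] w 0.0503 F [-0.9 -0.3  0.8]
shift cm [ 0.14  0.06 26.64]
[ 0.82  0.07 -0.48  1.95  0.03  1.14  0.45]
[[307.0, 50.0], [324.0, 50.0], [325.0, 253.0], [309.0, 253.0]] [[0.3719, -0.0824, 0.053], [0.3873, -0.0805, 0.053], [0.4131, -0.2799, 0.053], [0.3956, -0.2821, 0.053]]
```

```bash
python3 -m crank '[[[0,0,4.5],[0,0,0]],[[0,0,4.5],[0,0,0]],[[0,0,4.5],[0,0,0]],[[0,0,4.5],[0,0,0]],[[0,0,4],[0,0,0]]]' 5 30 >/dev/null; python3 -m crank '[[[0,0,2],[0,0,0]],[[0,0,1.5],[0,0,0]],[[0,0,1],[0,0,0]],[[0,0,0],[0,0,0]],[[0,0,0],[0,0,0]]]'; python3 -m crank '[[[0,0,0],[0,0,0]],[[0,0,0],[0,0,0]],[[0,0,0],[0,0,0]],[[0,0,0],[0,0,0]],[[0,0,0],[0,0,0]]]' 0 30; python3 -c "
from h import *
o,R=pose(); d=(np.array([.562,-.132])-o['tcp_pos'][:2])@np.array([.993,.119]); print('lever',d, monitor.get_obs()['joints'].round(2))
th=np.r_[.126:1.571:13j]; print(np.c_[th,17.5*np.cos(th),17.5*np.sin(th)].round(2)); print(np.c_[-np.diff(17.5*np.cos(th)),np.diff(17.5*np.sin(th))].round(2))"
```

```text
clock: 51.3
tcp_pos: [0.3963, -0.2161, 0.0359]
orientation: [2.085, 2.349, 0.0]
contact_force: [-0.1, -0.0, -0.1]
grip_width: 0.0501
gripper_force: 0.0
clock: 51.8
tcp_pos: [0.3954, -0.2164, 0.0356]
orientation: [2.086, 2.349, -0.001]
contact_force: [-2.6, -1.0, 0.7]
grip_width: 0.0169
gripper_force: 29.8
t 51.8 tcp [ 0.3954 -0.2164  0.0356] x-axis yaw 1.689 zaxis [-0.    -0.001 -1.   ] w 0.0169 F [-2.6 -1.   0.7]
lever 0.17544457121920495 [ 0.69  0.45 -0.39  2.2   0.33  0.54  0.17]
[[ 0.13 17.36  2.2 ]
 [ 0.25 16.97  4.27]
 [ 0.37 16.34  6.28]
 [ 0.49 15.46  8.19]
 [ 0.61 14.37  9.99]
 [ 0.73 13.06 11.65]
 [ 0.85 11.57 13.13]
 [ 0.97  9.91 14.42]
 [ 1.09  8.1  15.51]
 [ 1.21  6.18 16.37]
 [ 1.33  4.17 17.  ]
 [ 1.45  2.1  17.37]
 [ 1.57 -0.   17.5 ]]
[[0.39 2.07]
 [0.64 2.01]
 [0.87 1.92]
 [1.1  1.8 ]
 [1.3  1.65]
 [1.49 1.48]
 [1.66 1.29]
 [1.8  1.09]
 [1.92 0.86]
 [2.01 0.62]
 [2.07 0.38]
 [2.1  0.13]]
```

```bash
python3 -m crank '[[[0,0.4,-2.1],[0,0,0]],[[0,0.6,-2],[0,0,0]],[[0,0.9,-1.9],[0,0,0]],[[0,0,0],[0,0,0]]]' 0 30; python3 -c "
from h import *
pose();print(monitor.get_obs()['joints'].round(2))"
```

```text
clock: 52.2
tcp_pos: [0.4121, -0.2144, 0.0965]
orientation: [-2.084, -2.346, 0.007]
contact_force: [-9.2, -2.7, 4.9]
grip_width: 0.0167
gripper_force: 30.1
t 52.2 tcp [ 0.4121 -0.2144  0.0965] x-axis yaw 1.689 zaxis [-0.006 -0.001 -1.   ] w 0.0167 F [-9.2 -2.7  4.9]
[ 0.72  0.36 -0.44  2.14  0.25  0.69  0.23]
```

```bash
python3 -m crank '[[[0,1.1,-1.8],[0,0,0]],[[0,1.3,-1.6],[0,0,0]],[[0,1.5,-1.5],[0,0,0]],[[0,0,0],[0,0,0]]]'; python3 -m crank '[[[0,1.7,-1.3],[0,0,0]],[[0,1.8,-1.1],[0,0,0]],[[0,1.9,-0.9],[0,0,0]],[[0,0,0],[0,0,0]]]';python3 -c "
from h import *
o,_=pose();print((np.array([.562,-.132])-o['tcp_pos'][:2])@np.array([.993,.119]),monitor.get_obs()['joints'].round(2))"
```

```text
clock: 52.6
tcp_pos: [0.4447, -0.2105, 0.1448]
orientation: [-2.08, -2.336, 0.022]
contact_force: [-30.8, -1.8, 28.6]
grip_width: 0.0168
gripper_force: 32.5
clock: 53.0
tcp_pos: [0.5082, -0.2036, 0.1816]
orientation: [2.084, 2.347, -0.003]
contact_force: [-13.4, 1.3, 33.4]
grip_width: 0.0165
gripper_force: 35.5
t 53.0 tcp [ 0.5082 -0.2036  0.1816] x-axis yaw 1.689 zaxis [ 0.001 -0.003 -1.   ] w 0.0165 F [-13.4   1.3  33.4]
0.0618997390550603 [ 0.65  0.36 -0.47  1.89  0.21  0.94  0.2 ]
```

```bash
python3 -m crank '[[[0,0,-0.5],[0,0,0]],[[0,1,-0.4],[0,0,0]],[[0,1,-0.3],[0,0,0]],[[0,0,0],[0,0,0]]]'; python3 -c "
from h import *
o,_=pose();print((np.array([.562,-.132])-o['tcp_pos'][:2])@np.array([.993,.119]),monitor.get_obs()['joints'].round(2))"
```

```text
clock: 53.4
tcp_pos: [0.5265, -0.201, 0.1888]
orientation: [-2.085, -2.349, 0.002]
contact_force: [-1.7, -3.8, -2.7]
grip_width: 0.0168
gripper_force: 32.6
t 53.4 tcp [ 0.5265 -0.201   0.1888] x-axis yaw 1.69 zaxis [-0.002 -0.    -1.   ] w 0.0168 F [-1.7 -3.8 -2.7]
0.043439304343308414 [ 0.63  0.38 -0.47  1.84  0.21  0.97  0.19]
```

```bash
python3 -m crank '[[[0,1.2,-0.2],[0,0,0]],[[0,1.2,-0.2],[0,0,0]],[[0,1,-0.1],[0,0,0]],[[0,0,0],[0,0,0]]]';python3 -m crank '[[[0,0.8,0],[0,0,0]],[[0,0.4,0],[0,0,0]],[[0,0,0],[0,0,0]],[[0,0,0],[0,0,0]]]'; python3 -c "
from h import *
o,_=pose();print((np.array([.562,-.132])-o['tcp_pos'][:2])@np.array([.993,.119]),monitor.get_obs()['joints'].round(2))"
```

```text
clock: 53.8
tcp_pos: [0.5626, -0.1964, 0.1952]
orientation: [2.083, 2.348, 0.003]
contact_force: [1.0, -3.7, 4.3]
grip_width: 0.0161
gripper_force: 32.1
clock: 54.2
tcp_pos: [0.5685, -0.1958, 0.195]
orientation: [-2.084, -2.344, 0.01]
contact_force: [-17.8, -2.1, 18.2]
grip_width: 0.0167
gripper_force: 33.7
t 54.2 tcp [ 0.5685 -0.1958  0.195 ] x-axis yaw 1.688 zaxis [-0.008 -0.001 -1.   ] w 0.0167 F [-17.8  -2.1  18.2]
0.0011558169643390913 [ 0.58  0.44 -0.46  1.74  0.23  1.02  0.15]
```

```bash
python3 -m crank '[[[0,0,0],[0,0,0]],[[0,0,0],[0,0,0]],[[0,0,0],[0,0,0]],[[0,0,0],[0,0,0]]]' 5; python3 -m crank '[[[0,0,-2],[0,0,0]],[[0,0,-4],[0,0,0]],[[0,0,-4],[0,0,0]],[[0,0,-4],[0,0,0]],[[0,0,0],[0,0,0]]]';python3 -m crank '[[[0,-4.5,0],[0,0,0]],[[0,-4.5,0],[0,0,0]],[[0,-3,0],[0,0,0]],[[0,0,0],[0,0,0]],[[0,0,0],[0,0,0]]]'
python3 - <<'E'
from h import *
pose(); s,_=optics.grab_frame("scene"); t,_=optics.grab_frame("top")
a=cv2.resize(s[130:350,200:480],(480,377)); b=cv2.resize(t[150:330,230:430],(320,288)); b=cv2.copyMakeBorder(b,0,377-288,0,0,0)
cv2.imwrite("pics/end.png",np.hstack([a,b])[:,:,::-1])
for c in blobs(s,"green",60,(150,80,330,300)): print(cv2.boundingRect(c))
E
```

```text
clock: 54.6
tcp_pos: [0.573, -0.1942, 0.1942]
orientation: [-2.085, -2.35, -0.001]
contact_force: [0.7, 1.0, -0.2]
grip_width: 0.0501
gripper_force: 0.0
clock: 55.1
tcp_pos: [0.5758, -0.1947, 0.3408]
orientation: [2.079, 2.343, 0.008]
contact_force: [0.2, -0.0, -0.2]
grip_width: 0.05
gripper_force: 0.0
clock: 55.6
tcp_pos: [0.4534, -0.2092, 0.3344]
orientation: [2.086, 2.348, 0.0]
contact_force: [1.0, -0.5, -0.0]
grip_width: 0.05
gripper_force: 0.0
t 55.6 tcp [ 0.4534 -0.2092  0.3344] x-axis yaw 1.689 zaxis [ 0.001 -0.    -1.   ] w 0.05 F [ 1.  -0.5 -0. ]
(243, 179, 87, 69)
(238, 80, 21, 15)
```

View pics/end.png

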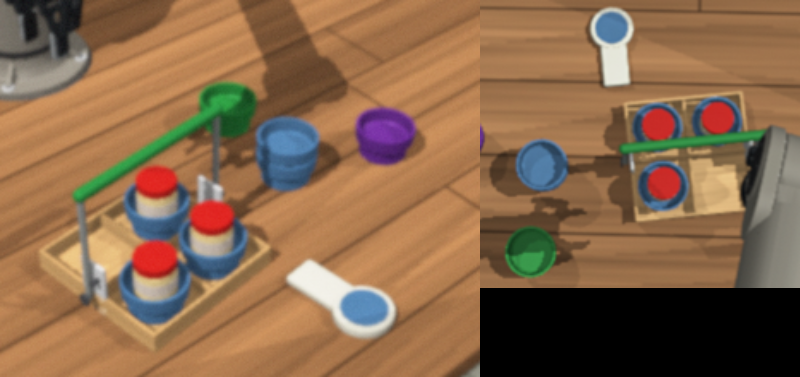

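Run:
```python
from h import *
t,_=optics.grab_frame("top")
for c in blobs(t,"green",60,(310,200,430,290)):
    q=plane("top",cv2.boxPoints(cv2.minAreaRect(c)),.205).mean(0); d=(np.array([.562,-.132])-q[:2])@np.array([.993,.119]); print(q,d,np.arccos(d/.175))
```

```text
[ 0.55972964 -0.12372036  0.205     ] 0.001269187840134161 1.5635437612709702
```

Angle is about 1.56, so the handle is locked.

```bash
python3 -c "
from bench import r
print(r.hand_in())"
```

```text
the job is handed in; nothing more can be done
None
```

All three pudding jars stand upright in their own bowls in the caddy, two bowls remain nested in the pile, the handle is up at about 1.56 rad by the top camera, and the job was handed in at about 56 s; the hand-in call gave no verdict.

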